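# Eject the memory pack from the recorder

## Task

On the recorder lying on the bench, push the eject slide all the way and bring it up firmly, but not violently, against its end stop, so that the memory pack comes out over the recorder's front edge. Then take the pack by its overhanging end and lay it flat in the empty shallow tray, without dropping it, and leave the eject slide forward, where it stopped.

Things in the scene. Friction and masses are not known exactly. Their poses are not given: they have to be found in the camera images.
- recorder: Fixed grey recorder, 220 x 210 mm, top 64 mm above the bench. Origin on the bench, z up; front face at x = -120 mm, rear at +100, sides at y = +-105. An open bay, 62 mm wide, floor at 54 mm, runs along its top (y = 0) from x = +70 to the front face, where it is open. A jog wheel (y = -68) stands up 6 mm; the rest of the top is flat. Its place and yaw vary.
- grip: Black ribbed grip of the eject slide: 12 mm (recorder x) x 36 (y) x 22 high; origin at its centre, 74.5 mm above the bench, 21.5 mm proud of the recorder's top, free all round. Its flush base plate (30 mm in x) pushes the pack's rear. Slides with 3 to 6 N, stays where left. Push with shut fingers from behind; at the rigid stop press with 12 to 20 N for a moment, never over 30 N.
- eject (a joint): Travel of the eject slide in m, from 0 at the rear, growing as the grip goes towards the recorder's front (recorder -x). Starts at 0 to 0.008. The end stop is a hidden rigid peg under the pack, set differently each time: the slide meets it somewhere between 0.050 and 0.072, which can only be felt, when the push stiffens. The slide cannot go past it.
- pack: Memory pack, flat aluminium cartridge 140 mm long (x) x 58 wide (y) x 10 thick (z), 0.1 to 0.2 kg; origin at its centre. Starts in the bay, flush with the top, 2 mm room each side: cannot be grasped. Its x is along the recorder's. With the slide at its stop it juts 38 to 60 mm beyond the front face, underside 54 mm above the bench: grip its long sides there from above, lift straight up.
- tray: Fixed empty shallow black open tray, 180 x 180 mm, 25 mm high, walls and floor 4 mm thick. Origin at the centre of its underside, on the bench; x and y along its sides. It stands left or right of the recorder (a label printer with small keys stands on the other side).
There are look-alikes about, which are no part of the job. Of the things like the pack, leave any that is black; of the rest the larger one is meant.

How it is judged:
By the outcome, as a careful person would: the job done as asked, in the order asked, and still so for the second after the job is handed in, with the robot touching nothing.
It also fails if it takes over 61 s, if anything falls off the work surface, if the arm or the gripper's body presses on something with over 40 N, if the wrist force passes 120 N, or if a joint passes its speed limit or range.

## Robot

A 6-joint arm with a two-finger parallel gripper is mounted at the origin on the work surface. World frame = base frame: x ahead of the robot, y to its left, z up, the work surface at z = 0. Lengths are in m, angles in rad, forces in N, time in s.
With the tool pointing down it reaches from about 0.425 to 0.95 m from the base axis. Payload 3.5 kg.
Tool frame: the origin (TCP) lies where the fingers leave the gripper's body, on its centre line; the fingertips stand robot.nose_length ahead of it and the grasp point (between the pads) lies 54 mm ahead of it (robot.nose_length is the distance from the TCP to the fingertips, in m); z points along the fingers, x is the direction in which the jaws open and shut, and the axes are right-handed (so a half turn about z gives the same grasp; the last joint's range is limited). The gripper opens to 85 mm and grips with 20 to 120 N. Pads are 22 mm wide; open, the fingers measure 114 mm over their backs; the gripper's body (76 mm by 85 mm) begins 54 mm behind the grasp point. The pads swing forward as they close: fully open they stand 13 mm farther back than shut.
Start: joints at [-1.359, 0.286, 1.577, -0, 1.279, -0.15], TCP at [0.239, -0.631, 0.304] pointing down, gripper open.
Joint ranges: [-2.77, 2.77], [-0.9, 2.22], [0.21, 2.48], [-1.53, 4.67], [0.24, 2.81], [-2.84, 2.84]. Speed limits (rad/s): [2.79, 2.79, 3.14, 3.14, 3.14, 3.14].

## Interface

Orientations are given as a rotation vector (axis times angle).
In Python, from plant import robot gives the robot as it stands. The module is installed in compiled form; this text tells all that it offers.
- The arm moves only by the tool apply_moves, never from a script. Its argument "steps" is a list of rows, each an object of numbers: "x", "y", "z": the shift along the tool's x, y, z in cm; "turn": the turn about the tool's z in degrees. In form: [{"x": .., "y": .., "z": .., "turn": ..}, ...]. A call has 1 to 12 rows; each row is the pose to reach, as a shift and turn from the pose commanded when the call began, along the tool's axes at that moment; what a row does not reach only later rows make up. A row lasts 1/12 s, in which the tool goes at most 41.7 mm and 7.16 degrees, less where a joint would pass 70% of its speed; a pose out of reach is approached as far as the arm can. A call with a gripper value outside its range is refused whole. "fingers" is the opening, from 0 (shut) to 1 (fully open), set as the call begins (left out, the last holds). The fingers move at their own pace and stop on an object; "squeeze" is the grip in N (left out, the last holds). Time passes only in rows, so rows that repeat a pose let the fingers close. It gives the time, the measured TCP pose, the force and the opening at its end, in the units of the state.
- robot.observe(): the state, without advancing time (a new reading comes with each control period).
- robot.read_camera(name): name is "side" or "top"; returns a dict with "color" (420x560x3 uint8, red, green, blue), "K" (3x3 intrinsics, pixels), "R" (3x3) and "t" (3): a world point X has camera coordinates R X + t. Camera axes: x right, y down, z forward; pixel columns grow to the right and rows downward; lengths in m; the calibration is good to about 2 mm. A picture is of the moment at which its call begins. There is no depth.
- robot.hand_in(): hands the job in, once; it reports no verdict.
The state is a dict: "time_s": time; "qpos": joint angles; "qd": joint speeds; "joint_efforts": joint torques, N m; "position": TCP position; "tcp_rot": TCP orientation; "force": force on the tool from outside, world axes, zero at the start; "ft_torque": the same for the moment, N m; "grip_width": finger opening in m.
Only numpy, scipy, OpenCV 4.12 (cv2) and the standard library are available. Lean on these libraries where they do the work, as an engineer would, in place of code of your own. Each camera call takes 0.05 s, during which the arm holds its last target.

## Working session

There is one attempt and no reset: what is moved stays moved. The work goes in short steps, Python scripts to look and compute and a tool call to move; the robot and the scene stay as the last step left them, time stands still between calls to the robot, and variables do not carry over. Pictures are saved under pics/ and viewed, and the job is handed in when it is done.

Besides the shell and the picture viewer there is one more tool, called after ">>>" as name([rows], argument=value, ...), one row to a line, values as JSON. apply_moves: Moves the arm, as the interface text tells. Its arguments: {"type":"object","properties":{"steps":{"type":"array"},"fingers":{"type":"number"},"squeeze":{"type":"number"}},"required":["steps"]}

```bash
mkdir -p pics; ls
python3 - <<'E'
from plant import robot
import cv2,numpy as np
print(robot.nose_length, robot.observe())
for n in("side","top"):
    c=robot.read_camera(n); cv2.imwrite(f"pics/{n}0.png",c["color"][:,:,::-1]); print(n,c["K"],c["R"],c["t"])
    np.savez(f"{n}0.npz",**c)
E
```

```text
pics
0.0726 {'time_s': 0.0, 'qpos': array([-1.35896206e+00,  2.87176541e-01,  1.57818131e+00,  4.78041552e-06,
        1.27861490e+00, -1.50015457e-01]), 'qd': array([ 0.00091353,  0.00079309, -0.00058227,  0.00339966, -0.0010313 ,
       -0.00088924]), 'joint_efforts': array([-1.57266353e-03, -4.05986774e+01, -2.92627949e+01, -1.86964189e-04,
        5.85495494e-03,  1.39592807e-06]), 'position': array([ 0.23886738, -0.63079631,  0.3025374 ]), 'tcp_rot': array([-2.58356105,  1.78453029,  0.00271773]), 'force': array([-0.36397076,  0.42963241,  0.28803729]), 'ft_torque': array([-0.01173214,  0.0104705 , -0.01821932]), 'grip_width': 0.08531033221008043}
side [[479.29980489   0.         279.94376671]
 [  0.         479.29980489 206.54364036]
 [  0.           0.           1.        ]] [[-0.9938691  -0.11039445 -0.00610557]
 [-0.0686375   0.65934416 -0.74870166]
 [ 0.08667818 -0.74369237 -0.66287899]] [0.51078946 0.07885467 1.30277482]
top [[432.33475633   0.         283.7961805 ]
 [  0.         432.33475633 209.720793  ]
 [  0.           0.           1.        ]] [[-0.01406774 -0.99958393 -0.02518057]
 [-0.98657896  0.01797304 -0.16229272]
 [ 0.16267776  0.02255953 -0.98642132]] [0.03521563 0.53696293 1.05683976]
```

View pics/top0.png

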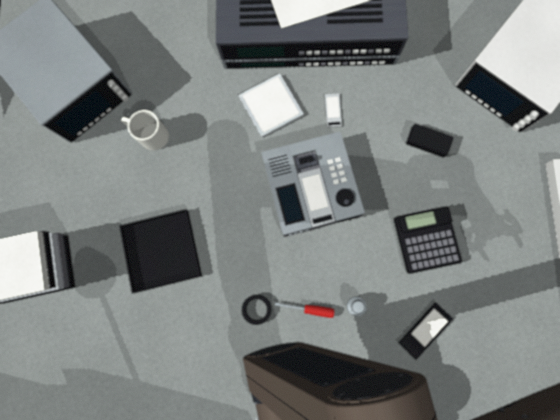

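View pics/side0.png

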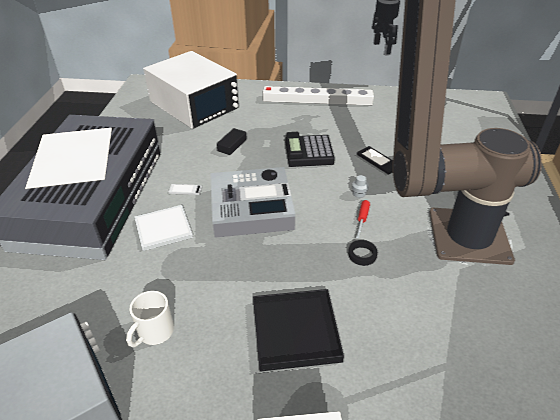

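The top view shows the recorder at about (312,185), its front edge toward the robot at row ~228 and the grip near (306,160). The tray is at (162,250), and the calculator/label-printer is at (428,240). I'll enlarge both views to measure.

Run:
```python
import cv2
t=cv2.imread("pics/top0.png"); cv2.imwrite("pics/topc.png",cv2.resize(t[125:245,250:375],None,fx=5,fy=5,interpolation=cv2.INTER_CUBIC))
cv2.imwrite("pics/topt.png",cv2.resize(t[195:305,105:220],None,fx=5,fy=5,interpolation=cv2.INTER_CUBIC))
t=cv2.imread("pics/side0.png"); cv2.imwrite("pics/sidec.png",cv2.resize(t[160:240,200:305],None,fx=7,fy=7,interpolation=cv2.INTER_CUBIC))
```

```text
(no output)
```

View pics/topc.png

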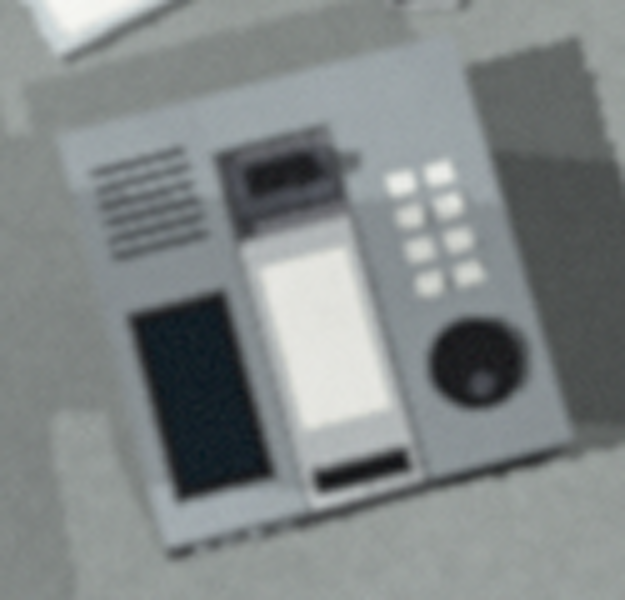

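View pics/topt.png

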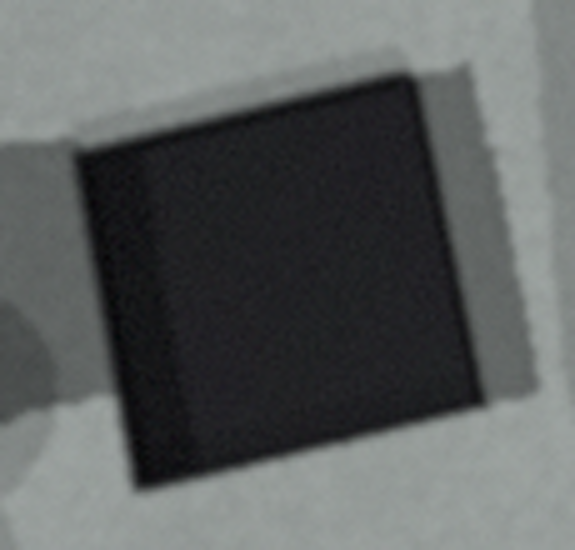

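View pics/sidec.png

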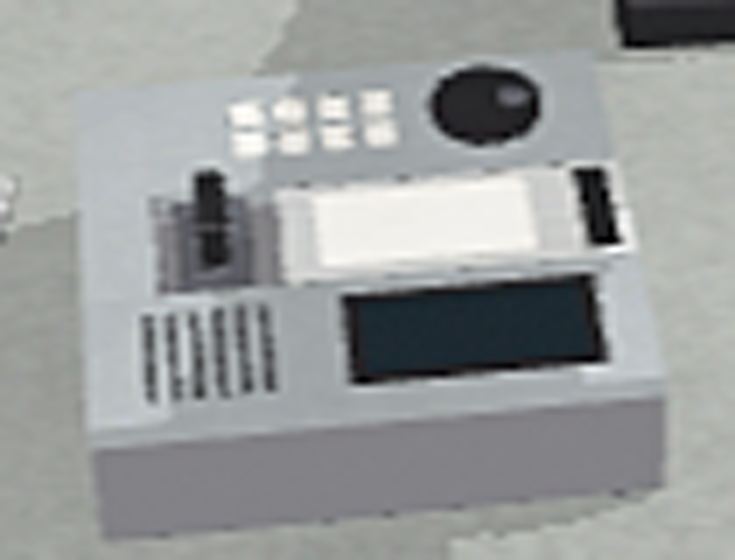

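```bash
cat > h.py <<'E'
import numpy as np
from scipy.optimize import least_squares
def ray(c,px,z):
    px=np.atleast_2d(px).astype(float)
    d=np.c_[(px[:,0]-c["K"][0,2])/c["K"][0,0],(px[:,1]-c["K"][1,2])/c["K"][1,1],np.ones(len(px))]@c["R"]
    o=-c["R"].T@c["t"]; s=(z-o[2])/d[:,2]; return o+s[:,None]*d
def cr(u,f,ox,oy):
    u=np.array(u,float); return (u+.5)/f-.5+[ox,oy]
def fit(P,L):
    P=np.array(P)[:,:2];L=np.array(L,float)
    l=L-L.mean(0);p=P-P.mean(0)
    a=np.arctan2((l[:,0]*p[:,1]-l[:,1]*p[:,0]).sum(),(l*p).sum())
    R=np.array([[np.cos(a),-np.sin(a)],[np.sin(a),np.cos(a)]])
    t=P.mean(0)-R@L.mean(0); return a,t,P-(L@R.T+t)
E
python3 - <<'E'
from h import *
T=np.load("top0.npz");S=np.load("side0.npz")
L=[(.1,.105),(.1,-.105),(-.12,-.105),(-.12,.105)]
P1=ray(T,cr([(60,133),(455,38),(572,437),(168,545)],5,250,125),.064)
P2=ray(S,cr([(92,445),(75,92),(603,50),(665,395)],7,200,160),.064)
for P in(P1,P2,(P1+P2)/2):
    a,t,r=fit(P,L);print("rec",np.degrees(a),t,(r*1000).round(1).tolist())
G=ray(T,cr([(248,168),(318,150),(328,183),(252,197)],5,250,125),.0855)
R=np.array([[np.cos(a),-np.sin(a)],[np.sin(a),np.cos(a)]])
print("grip local",(G[:,:2]-t)@R)
gs=ray(S,cr([(195,172),(222,172)],7,200,160),.0855); print("grip side local (y=-18 edge)",(gs[:,:2]-t)@R)
pk=ray(T,cr([(312,505),(425,472)],5,250,125),.064);print("pack front local",(pk[:,:2]-t)@R)
pk=ray(S,cr([(635,245),(605,163)],7,200,160),.064);print("pack front local side",(pk[:,:2]-t)@R)
h=.09
P=ray(T,cr([(80,153),(410,75),(485,403),(137,490)],5,105,195),.025)
a,tt,r=fit(P,[(h,h),(h,-h),(-h,-h),(-h,h)]);print("tray",np.degrees(a),tt,(r*1000).round(1).tolist())
E
```

```text
rec 13.593295929813387 [ 0.6146023  -0.04432542] [[0.0, -0.4], [-3.2, 0.2], [2.2, 1.3], [1.0, -1.1]]
rec 13.22529152025768 [ 0.60970707 -0.03927504] [[-2.7, 3.9], [2.9, -3.3], [-1.4, -5.1], [1.2, 4.6]]
rec 13.406402763438154 [ 0.61215485 -0.04180071] [[-1.3, 1.7], [-0.2, -1.5], [0.4, -1.9], [1.1, 1.7]]
grip local [[ 0.0531548   0.01519233]
 [ 0.05332464 -0.02096765]
 [ 0.0356109  -0.02142111]
 [ 0.03819347  0.01701594]]
grip side local (y=-18 edge) [[ 0.05134827 -0.01870366]
 [ 0.0406489  -0.01729457]]
pack front local [[-0.11625956  0.02612484]
 [-0.11423164 -0.03241706]]
pack front local side [[-0.12024546  0.02371259]
 [-0.11530609 -0.02961445]]
tray 12.933550051255054 [0.44093326 0.34646942] [[-0.9, -2.1], [-3.2, 1.6], [2.5, -0.3], [1.7, 0.8]]
```

```bash
cat >> h.py <<'E'
from scipy.spatial.transform import Rotation as Ro
YAW=np.radians(13.45); O=np.array([.6135,-.043])
RR=np.array([[np.cos(YAW),-np.sin(YAW)],[np.sin(YAW),np.cos(YAW)]])
def rec(x,y): return RR@[x,y]+O
def togo(s,xy,z,yaw=YAW):
    R=Ro.from_rotvec(s["tcp_rot"]).as_matrix()
    d=R.T@(np.r_[xy,z]-s["position"])
    xt=np.array([np.sin(yaw),-np.cos(yaw),0]) # tool x -> recorder -y
    Rt=np.c_[xt,np.cross([0,0,-1],xt),[0,0,-1]]
    rv=(Ro.from_matrix(R.T@Rt)).as_rotvec()
    print("t",s["time_s"],"pos",s["position"].round(4),"rec",(RR.T@(s["position"][:2]-O)).round(4),"F",s["force"].round(1),"w",s["grip_width"])
    print("shift cm",(d*100).round(2),"rot deg",np.degrees(rv).round(2))
E
python3 - <<'E'
from h import *
from plant import robot
togo(robot.observe(),rec(.09,0),.25)
E
```

```text
t 0.1 pos [ 0.2388 -0.6309  0.3027] rec [-0.5011 -0.4846] F [ 0.1 -1.1  0.2] w 0.08529155996900109
shift cm [-40.57 -64.77   5.37] rot deg [-0.01  0.12  7.28]
```

>>> apply_moves([
  {"x": -1,"y": -1.6,"z": 0.1,"turn": 1},
  {"x": -3,"y": -4.8,"z": 0.4,"turn": 3},
  {"x": -5,"y": -8,"z": 0.7,"turn": 5},
  {"x": -7,"y": -11.2,"z": 0.9,"turn": 7.3},
  {"x": -9,"y": -14.4,"z": 1.2,"turn": 7.3},
  {"x": -11,"y": -17.6,"z": 1.5,"turn": 7.3},
  {"x": -13,"y": -20.8,"z": 1.7,"turn": 7.3},
  {"x": -15,"y": -24,"z": 2,"turn": 7.3},
  {"x": -17,"y": -27.2,"z": 2.3,"turn": 7.3},
  {"x": -19,"y": -30.4,"z": 2.5,"turn": 7.3},
  {"x": -20.5,"y": -32.8,"z": 2.7,"turn": 7.3},
  {"x": -21,"y": -33.6,"z": 2.8,"turn": 7.3},
], fingers=0, squeeze=60)

```text
time_s: 1.1
position: [0.4804, -0.3124, 0.275]
tcp_rot: [-2.469, 1.941, 0.003]
force: [-0.9, 0.1, -0.7]
grip_width: -0.0002
```

Run:
```python
from h import *
from plant import robot
togo(robot.observe(),rec(.09,0),.25)
```

```text
t 1.1 pos [ 0.4804 -0.3124  0.275 ] rec [-0.1921 -0.2311] F [-0.9  0.1 -0.7] w -0.0001731046639297511
shift cm [-23.01 -28.29   2.55] rot deg [-0.    0.12  0.19]
```

>>> apply_moves([
  {"x": -1.5,"y": -1.8,"z": 0.2,"turn": 0.2},
  {"x": -4,"y": -4.9,"z": 0.4,"turn": 0.2},
  {"x": -6.5,"y": -8,"z": 0.7,"turn": 0.2},
  {"x": -9,"y": -11.1,"z": 1,"turn": 0.2},
  {"x": -11.5,"y": -14.1,"z": 1.3,"turn": 0.2},
  {"x": -14,"y": -17.2,"z": 1.6,"turn": 0.2},
  {"x": -16.5,"y": -20.3,"z": 1.8,"turn": 0.2},
  {"x": -19,"y": -23.4,"z": 2.1,"turn": 0.2},
  {"x": -21,"y": -25.8,"z": 2.3,"turn": 0.2},
  {"x": -22.5,"y": -27.6,"z": 2.5,"turn": 0.2},
  {"x": -23,"y": -28.3,"z": 2.5,"turn": 0.2},
  {"x": -23,"y": -28.3,"z": 2.5,"turn": 0.2},
])

```text
time_s: 2.1
position: [0.7012, -0.0255, 0.25]
tcp_rot: [2.464, -1.948, -0.001]
force: [-0.2, -0.1, 0.2]
grip_width: 0.0002
```

Run:
```python
from h import *
from plant import robot
import cv2
togo(robot.observe(),rec(.088,0),.144)
for n in("side","top"):
    c=robot.read_camera(n); cv2.imwrite(f"pics/{n}1.png",cv2.resize(c["color"][:,:,::-1],(800,600)))
```

```text
t 2.1 pos [ 0.7012 -0.0255  0.25  ] rec [ 0.0894 -0.0034] F [-0.2 -0.1  0.2] w 0.00020029573988641675
shift cm [-0.33  0.13 10.6 ] rot deg [ 0.06  0.01 -0.1 ]
```

View pics/side1.png

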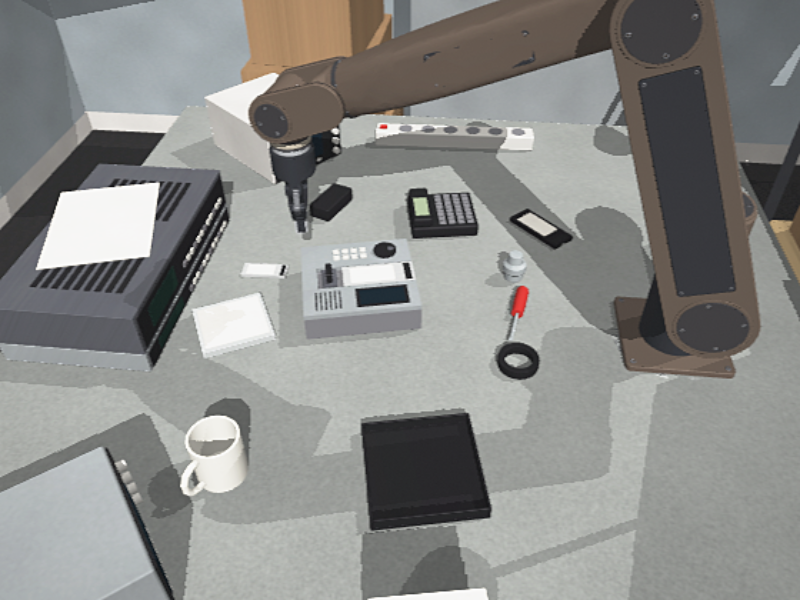

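The side view shows the shut gripper above the rear of the recorder at about (300,220), with the grip at (328,272) ahead of it. Next I descend behind the grip.

>>> apply_moves([
  {"x": -0.1,"y": 0.0,"z": 1},
  {"x": -0.2,"y": 0.0,"z": 3},
  {"x": -0.3,"y": 0.0,"z": 5},
  {"x": -0.3,"y": 0.0,"z": 7},
  {"x": -0.3,"y": 0.0,"z": 8.5},
  {"x": -0.3,"y": 0.0,"z": 9.5},
  {"x": -0.3,"y": 0.0,"z": 10.1},
  {"x": -0.3,"y": 0.0,"z": 10.5},
  {"x": -0.3,"y": 0.0,"z": 10.5},
])

```text
$.steps[0]: bad value
```

Run:
```python
from h import *
from plant import robot
import cv2
togo(robot.observe(),rec(.066,0),.144)
for n,b in(("side",(130,240,190,310)),("top",(100,245,230,375))):
    c=robot.read_camera(n)["color"][:,:,::-1]; cv2.imwrite(f"pics/{n}2.png",cv2.resize(c[b[0]:b[1],b[2]:b[3]],None,fx=4,fy=4,interpolation=cv2.INTER_CUBIC))
```

```text
t 2.2 pos [ 0.7003 -0.0276  0.2505] rec [ 0.088  -0.0052] F [ 0.4  0.6 -0.4] w -0.0003332048970699666
shift cm [-0.51  2.19 10.65] rot deg [ 0.07 -0.02 -0.24]
```

View pics/side2.png

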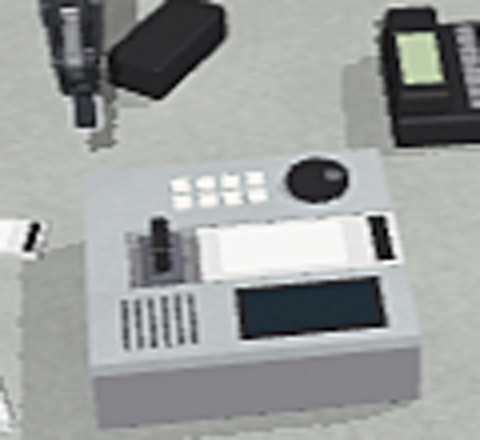

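View pics/top2.png

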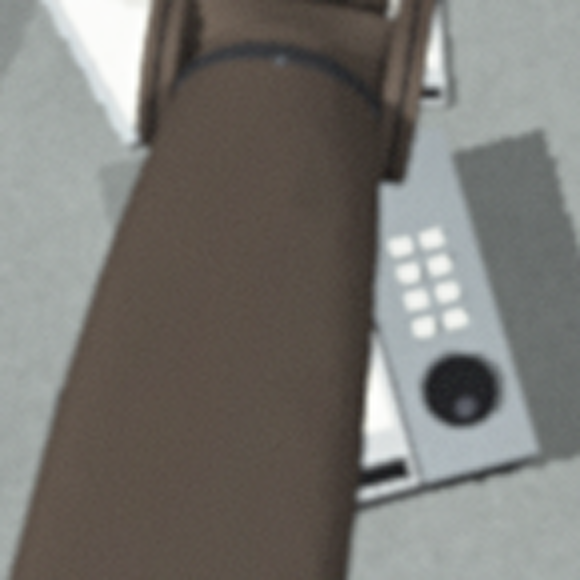

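The call was refused, probably over the "0.0" values; nothing moved. The pictures still show the gripper hanging high behind the recorder, so I'll retry without y.

>>> apply_moves([
  {"x": -0.1,"y": 0,"z": 1,"turn": 0},
  {"x": -0.2,"y": 0,"z": 3,"turn": 0},
  {"x": -0.4,"y": 0,"z": 5,"turn": 0},
  {"x": -0.4,"y": 0,"z": 7,"turn": 0},
  {"x": -0.4,"y": 0,"z": 8.5,"turn": 0},
  {"x": -0.4,"y": 0,"z": 9.5,"turn": 0},
  {"x": -0.4,"y": 0,"z": 10.1,"turn": 0},
  {"x": -0.4,"y": 0,"z": 10.5,"turn": 0},
  {"x": -0.4,"y": 0,"z": 10.5,"turn": 0},
])

```text
time_s: 3.05
position: [0.6997, -0.0228, 0.1456]
tcp_rot: [2.462, -1.951, -0.0]
force: [0.1, -0.3, 0.8]
grip_width: 0.0004
```

Run:
```python
from h import *
from plant import robot
import cv2
togo(robot.observe(),rec(.066,0),.144)
for n,b in(("side",(130,240,190,310)),):
    c=robot.read_camera(n)["color"][:,:,::-1]; cv2.imwrite(f"pics/{n}3.png",cv2.resize(c[b[0]:b[1],b[2]:b[3]],None,fx=5,fy=5,interpolation=cv2.INTER_CUBIC))
togo(robot.observe(),rec(.066,0),.144)
```

```text
t 3.05 pos [ 0.6997 -0.0228  0.1456] rec [ 0.0886 -0.0005] F [ 0.1 -0.3  0.8] w 0.00041955684939841144
shift cm [-0.04  2.26  0.16] rot deg [ 0.02  0.01 -0.24]
t 3.1 pos [ 0.7001 -0.0228  0.1464] rec [ 0.0889 -0.0005] F [ 1.  -0.   0.7] w 0.0002408602995055221
shift cm [-0.04  2.29  0.24] rot deg [-0.04 -0.02 -0.23]
```

View pics/side3.png

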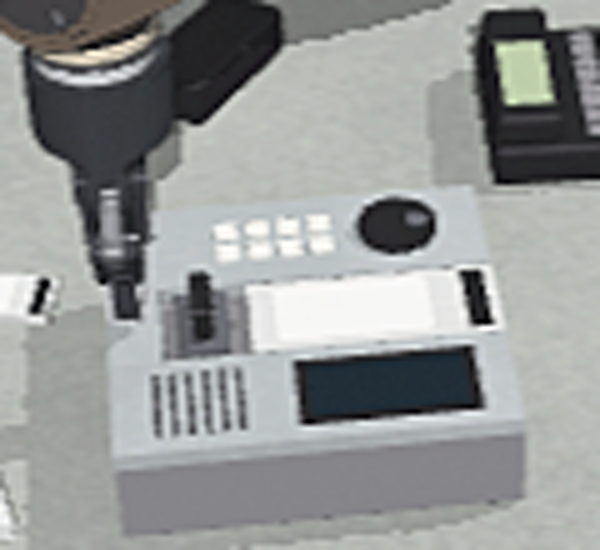

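The side view shows the fingertips at (127,318), just behind the grip at (200,310) and level with it. Now I start the push.

>>> apply_moves([
  {"x": 0,"y": 0.5,"z": 0.2,"turn": -0.2},
  {"x": 0,"y": 1,"z": 0.2,"turn": -0.2},
  {"x": 0,"y": 1.4,"z": 0.2,"turn": -0.2},
  {"x": 0,"y": 1.8,"z": 0.2,"turn": -0.2},
  {"x": 0,"y": 2.1,"z": 0.2,"turn": -0.2},
  {"x": 0,"y": 2.4,"z": 0.2,"turn": -0.2},
  {"x": 0,"y": 2.7,"z": 0.2,"turn": -0.2},
  {"x": 0,"y": 3,"z": 0.2,"turn": -0.2},
  {"x": 0,"y": 3.3,"z": 0.2,"turn": -0.2},
])

```text
time_s: 3.85
position: [0.6681, -0.0302, 0.1443]
tcp_rot: [-2.465, 1.946, -0.003]
force: [3.3, 0.6, -0.2]
grip_width: -0.0002
```

```bash
cat > st.py <<'E'
from h import *
from plant import robot
s=robot.observe(); togo(s,rec(0,0),.1435)
R=Ro.from_rotvec(s["tcp_rot"]).as_matrix(); print("F tool",(R.T@s["force"]).round(2))
E
python3 st.py
```

```text
t 3.85 pos [ 0.6681 -0.0302  0.1443] rec [ 0.056  -0.0002] F [ 3.3  0.6 -0.2] w -0.00023619688044051491
shift cm [-0.02  5.6   0.07] rot deg [-0.12 -0.03 -0.02]
F tool [ 0.21 -3.37  0.2 ]
```

>>> apply_moves([
  {"x": 0,"y": 0.3,"z": 0,"turn": 0},
  {"x": 0,"y": 0.6,"z": 0,"turn": 0},
  {"x": 0,"y": 0.9,"z": 0,"turn": 0},
  {"x": 0,"y": 1.2,"z": 0,"turn": 0},
  {"x": 0,"y": 1.5,"z": 0,"turn": 0},
  {"x": 0,"y": 1.8,"z": 0,"turn": 0},
  {"x": 0,"y": 2,"z": 0,"turn": 0},
  {"x": 0,"y": 2.2,"z": 0,"turn": 0},
])

```text
time_s: 4.52
position: [0.6463, -0.0355, 0.1443]
tcp_rot: [-2.466, 1.946, -0.001]
force: [5.2, -0.9, -0.4]
grip_width: 0.0002
```

```bash
python3 st.py
```

```text
t 4.5167 pos [ 0.6463 -0.0355  0.1443] rec [ 0.0336 -0.0003] F [ 5.2 -0.9 -0.4] w 0.00015105713973239394
shift cm [-0.03  3.36  0.07] rot deg [-0.05 -0.03 -0.02]
F tool [ 2.05 -4.87  0.45]
```

>>> apply_moves([
  {"x": 0,"y": 0.1,"z": 0,"turn": 0},
  {"x": 0,"y": 0.2,"z": 0,"turn": 0},
  {"x": 0,"y": 0.3,"z": 0,"turn": 0},
  {"x": 0,"y": 0.4,"z": 0,"turn": 0},
])

```text
time_s: 4.85
position: [0.6426, -0.0364, 0.1443]
tcp_rot: [-2.466, 1.946, -0.001]
force: [5.0, -0.1, -0.5]
grip_width: -0.0001
```

>>> apply_moves([
  {"x": 0,"y": 0.1,"z": 0,"turn": 0},
  {"x": 0,"y": 0.2,"z": 0,"turn": 0},
  {"x": 0,"y": 0.3,"z": 0,"turn": 0},
])

```text
time_s: 5.1
position: [0.6396, -0.0371, 0.1442]
tcp_rot: [-2.466, 1.946, -0.001]
force: [4.6, -1.3, 0.7]
grip_width: 0.0002
```

```bash
python3 st.py
```

```text
t 5.1 pos [ 0.6396 -0.0371  0.1442] rec [ 0.0268 -0.0003] F [ 4.6 -1.3  0.7] w 0.00023636296773051142
shift cm [-0.03  2.68  0.07] rot deg [-0.03 -0.03 -0.02]
F tool [ 2.34 -4.17 -0.72]
```

>>> apply_moves([
  {"x": 0,"y": 0.1,"z": 0,"turn": 0},
  {"x": 0,"y": 0.2,"z": 0,"turn": 0},
  {"x": 0,"y": 0.2,"z": 0,"turn": 0},
])

```text
time_s: 5.35
position: [0.6375, -0.0376, 0.1442]
tcp_rot: [2.466, -1.946, 0.001]
force: [4.2, -2.1, 2.7]
grip_width: -0.0003
```

```bash
python3 st.py
```

```text
t 5.35 pos [ 0.6375 -0.0376  0.1442] rec [ 0.0246 -0.0003] F [ 4.2 -2.1  2.7] w -0.00026547154492952417
shift cm [-0.03  2.46  0.07] rot deg [-0.01 -0.03 -0.02]
F tool [ 3.03 -3.56 -2.7 ]
```

>>> apply_moves([
  {"x": 0,"y": 0.1,"z": 0,"turn": 0},
  {"x": 0,"y": 0.2,"z": 0,"turn": 0},
])

```text
time_s: 5.52
position: [0.6358, -0.038, 0.1442]
tcp_rot: [-2.466, 1.946, -0.001]
force: [4.2, -1.0, 2.7]
grip_width: -0.0002
```

>>> apply_moves([
  {"x": 0,"y": 0.1,"z": 0,"turn": 0},
  {"x": 0,"y": 0.2,"z": 0,"turn": 0},
])

```text
time_s: 5.68
position: [0.6338, -0.0385, 0.1442]
tcp_rot: [-2.466, 1.946, -0.001]
force: [6.0, -1.0, 1.7]
grip_width: -0.0002
```

>>> apply_moves([
  {"x": 0,"y": 0.1,"z": 0,"turn": 0},
  {"x": 0,"y": 0.2,"z": 0,"turn": 0},
])

```text
time_s: 5.85
position: [0.6319, -0.039, 0.1442]
tcp_rot: [-2.466, 1.946, -0.001]
force: [5.5, -1.9, 2.5]
grip_width: -0.0001
```

>>> apply_moves([
  {"x": 0,"y": 0.1,"z": 0,"turn": 0},
  {"x": 0,"y": 0.2,"z": 0,"turn": 0},
])

```text
time_s: 6.02
position: [0.6299, -0.0394, 0.1442]
tcp_rot: [-2.466, 1.946, -0.001]
force: [3.8, -1.5, 1.7]
grip_width: 0.0
```

>>> apply_moves([
  {"x": 0,"y": 0.1,"z": 0,"turn": 0},
  {"x": 0,"y": 0.2,"z": 0,"turn": 0},
])

```text
time_s: 6.18
position: [0.628, -0.0399, 0.1442]
tcp_rot: [-2.466, 1.946, -0.001]
force: [5.1, -1.4, 1.6]
grip_width: -0.0
```

>>> apply_moves([
  {"x": 0,"y": 0.1,"z": 0,"turn": 0},
  {"x": 0,"y": 0.2,"z": 0,"turn": 0},
])

```text
time_s: 6.35
position: [0.626, -0.0404, 0.1442]
tcp_rot: [2.466, -1.946, 0.001]
force: [5.5, -1.3, 1.1]
grip_width: 0.0001
```

```bash
python3 - <<'E'
from h import *
from plant import robot
import cv2
c=robot.read_camera("side")["color"][:,:,::-1]; cv2.imwrite("pics/side4.png",cv2.resize(c[130:240,190:310],None,fx=5,fy=5,interpolation=cv2.INTER_CUBIC))
E
python3 st.py
```

```text
t 6.4 pos [ 0.6258 -0.0404  0.1441] rec [ 0.0126 -0.0003] F [ 4.7 -1.9  1.1] w 0.00028486551764406566
shift cm [-0.03  1.26  0.06] rot deg [-0.01 -0.03 -0.02]
F tool [ 2.95 -4.1  -1.12]
```

View pics/side4.png

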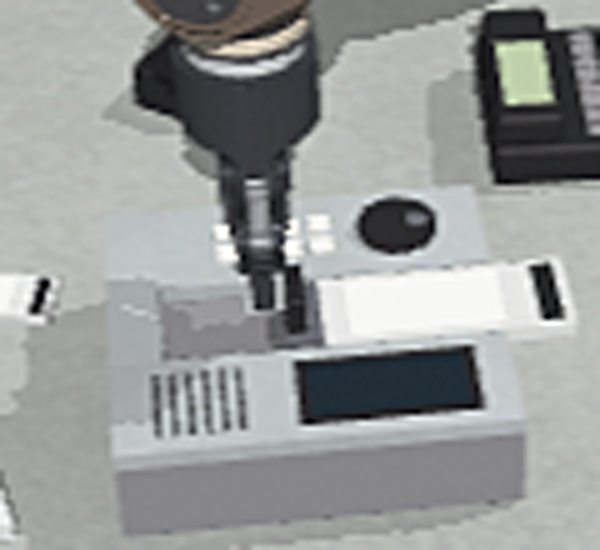

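The side view shows the grip moved forward from column 200 to about 293 (roughly 48 mm), and the pack juts past the front to column 575. The slide is still moving freely, so I continue gently.

>>> apply_moves([
  {"x": 0,"y": 0.1,"z": 0,"turn": 0},
  {"x": 0,"y": 0.2,"z": 0,"turn": 0},
])

```text
time_s: 6.57
position: [0.6251, -0.0405, 0.1443]
tcp_rot: [-2.463, 1.945, -0.006]
force: [10.8, 0.6, -1.2]
grip_width: -0.0004
```

```bash
python3 st.py
```

```text
t 6.5667 pos [ 0.6251 -0.0405  0.1443] rec [ 0.0119 -0.0003] F [10.8  0.6 -1.2] w -0.00036028032148317454
shift cm [-0.03  1.19  0.07] rot deg [-0.28 -0.06 -0.05]
F tool [  1.89 -10.61   1.23]
```

>>> apply_moves([
  {"x": 0,"y": 0,"z": 0,"turn": 0},
])

```text
time_s: 6.65
position: [0.6251, -0.0405, 0.1443]
tcp_rot: [-2.463, 1.945, -0.006]
force: [9.1, 0.0, -1.5]
grip_width: -0.0
```

```bash
python3 st.py
```

```text
t 6.65 pos [ 0.6251 -0.0405  0.1443] rec [ 0.0119 -0.0003] F [ 9.1  0.  -1.5] w -4.4221595084487156e-05
shift cm [-0.03  1.19  0.07] rot deg [-0.29 -0.06 -0.05]
F tool [ 2.08 -8.82  1.57]
```

>>> apply_moves([
  {"x": 0,"y": 0.07,"z": 0,"turn": 0},
  {"x": 0,"y": 0.14,"z": 0,"turn": 0},
  {"x": 0,"y": 0.14,"z": 0,"turn": 0},
])

```text
time_s: 6.9
position: [0.6248, -0.0406, 0.1443]
tcp_rot: [-2.46, 1.944, -0.01]
force: [12.9, 0.2, -3.3]
grip_width: -0.0002
```

```bash
python3 st.py
```

```text
t 6.9 pos [ 0.6248 -0.0406  0.1443] rec [ 0.0115 -0.0003] F [12.9  0.2 -3.3] w -0.00020938862691309682
shift cm [-0.03  1.15  0.07] rot deg [-0.5  -0.09 -0.08]
F tool [  2.76 -12.59   3.42]
```

>>> apply_moves([
  {"x": 0,"y": 0.06,"z": 0,"turn": 0},
  {"x": 0,"y": 0.11,"z": 0,"turn": 0},
  {"x": 0,"y": 0.11,"z": 0,"turn": 0},
  {"x": 0,"y": 0.11,"z": 0,"turn": 0},
])

```text
time_s: 7.23
position: [0.6245, -0.0406, 0.1444]
tcp_rot: [-2.459, 1.943, -0.014]
force: [14.3, 0.7, -3.9]
grip_width: -0.0002
```

```bash
python3 st.py
```

```text
t 7.2333 pos [ 0.6245 -0.0406  0.1444] rec [ 0.0113 -0.0003] F [14.3  0.7 -3.9] w -0.00021816088950810336
shift cm [-0.02  1.13  0.08] rot deg [-0.66 -0.11 -0.09]
F tool [  2.63 -14.03   4.02]
```

>>> apply_moves([
  {"x": 0,"y": 0.05,"z": 0,"turn": 0},
  {"x": 0,"y": 0.07,"z": 0,"turn": 0},
  {"x": 0,"y": 0.07,"z": 0,"turn": 0},
  {"x": 0,"y": 0.07,"z": 0,"turn": 0},
  {"x": 0,"y": 0.07,"z": 0,"turn": 0},
])

```text
time_s: 7.65
position: [0.6244, -0.0407, 0.1445]
tcp_rot: [-2.457, 1.943, -0.016]
force: [16.7, 1.6, -6.4]
grip_width: -0.0002
```

```bash
python3 st.py
```

```text
t 7.65 pos [ 0.6244 -0.0407  0.1445] rec [ 0.0111 -0.0003] F [16.7  1.6 -6.4] w -0.0001510079733199941
shift cm [-0.03  1.11  0.08] rot deg [-0.76 -0.13 -0.1 ]
F tool [  2.32 -16.55   6.65]
```

The slide is firmly against the stop at 16.5 N. I back off and rise.

>>> apply_moves([
  {"x": 0,"y": -0.3,"z": 0,"turn": 0},
  {"x": 0,"y": -0.8,"z": 0,"turn": 0},
  {"x": 0,"y": -1.6,"z": 0,"turn": 0},
  {"x": 0,"y": -2.2,"z": -0.5,"turn": 0},
  {"x": 0,"y": -2.5,"z": -2,"turn": 0},
  {"x": 0,"y": -2.5,"z": -4.5,"turn": 0},
  {"x": 0,"y": -2.5,"z": -7,"turn": 0},
  {"x": 0,"y": -2.5,"z": -9,"turn": 0},
  {"x": 0,"y": -2.5,"z": -10,"turn": 0},
  {"x": 0,"y": -2.5,"z": -10,"turn": 0},
])

```text
time_s: 8.48
position: [0.6461, -0.0355, 0.247]
tcp_rot: [-2.465, 1.945, -0.005]
force: [-0.4, -0.5, 0.3]
grip_width: 0.0001
```

Run:
```python
from h import *
from plant import robot
import cv2
for n,b,f in(("side",(140,240,190,320),6),("top",(120,250,230,375),4)):
    C=robot.read_camera(n); np.savez(n+"5.npz",**C); c=C["color"][:,:,::-1]; cv2.imwrite(f"pics/{n}5.png",cv2.resize(c[b[0]:b[1],b[2]:b[3]],None,fx=f,fy=f,interpolation=cv2.INTER_CUBIC))
togo(robot.observe(),rec(-.145,0),.20)
```

```text
t 8.5833 pos [ 0.6446 -0.0353  0.243 ] rec [0.032  0.0002] F [ 0.6  0.1 -1.4] w 8.874044971896005e-05
shift cm [ 0.03 17.69  4.33] rot deg [ 0.1   0.05 -0.02]
```

View pics/side5.png

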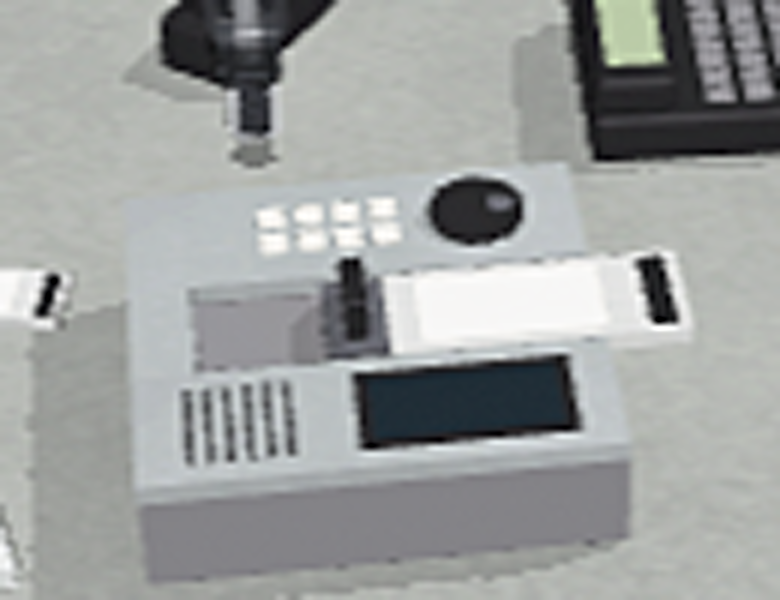

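View pics/top5.png

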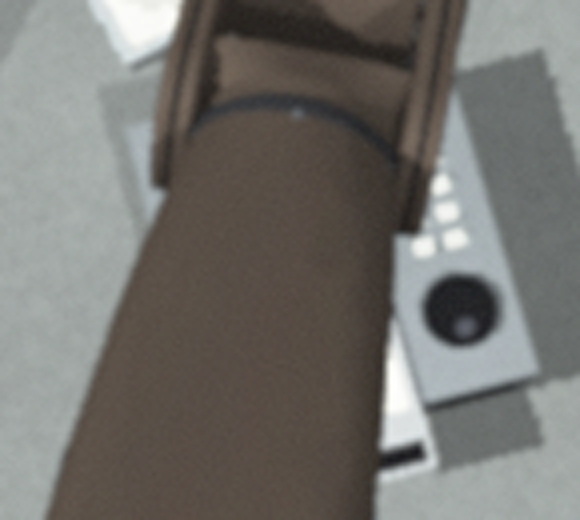

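Side view: the grip is at (348,300) against the rear of the pack. The pack's front corners are near (683,252) and (692,335). Top view: the pack's front-right corner is near (437,466). Now to measure the overhang.

Run:
```python
from h import *
T=np.load("top5.npz");S=np.load("side5.npz")
for C,p in((S,cr([(683,252),(692,330),(388,282),(392,355)],6,190,140)),(T,cr([(437,466)],4,230,120))):
    P=ray(C,p,.064); print(P.round(4).tolist(),((P[:,:2]-O)@RR*1000).round(1).tolist())
```

```text
[[0.4576, -0.1083, 0.064], [0.4491, -0.0508, 0.064], [0.5951, -0.0712, 0.064], [0.5852, -0.0187, 0.064]] [[-166.9, -27.3], [-161.7, 30.7], [-24.5, -23.1], [-21.8, 30.2]]
[[0.4657, -0.1089, 0.064]] [[-159.1, -29.7]]
```

>>> apply_moves([
  {"x": 0,"y": 1.2,"z": 0,"turn": 0},
  {"x": 0,"y": 3.2,"z": 0,"turn": 0},
  {"x": 0,"y": 5.7,"z": 0,"turn": 0},
  {"x": 0,"y": 8.2,"z": 0,"turn": 0},
  {"x": 0,"y": 10.7,"z": 1,"turn": 0},
  {"x": 0,"y": 13.2,"z": 2,"turn": 0},
  {"x": 0,"y": 15.4,"z": 3,"turn": 0},
  {"x": 0,"y": 16.8,"z": 4,"turn": 0},
  {"x": 0,"y": 17.4,"z": 4.5,"turn": 0},
  {"x": 0,"y": 17.4,"z": 4.5,"turn": 0},
  {"x": 0,"y": 17.4,"z": 4.5,"turn": 0},
], fingers=1)

```text
time_s: 9.5
position: [0.4757, -0.0758, 0.198]
tcp_rot: [2.465, -1.947, -0.003]
force: [-0.2, -0.8, 0.1]
grip_width: 0.0854
```

Run:
```python
from h import *
from plant import robot
import cv2
for n,b,f in(("side",(120,240,190,340),5),("top",(120,250,230,375),4)):
    C=robot.read_camera(n); np.savez(n+"6.npz",**C); c=C["color"][:,:,::-1]; cv2.imwrite(f"pics/{n}6.png",cv2.resize(c[b[0]:b[1],b[2]:b[3]],None,fx=f,fy=f,interpolation=cv2.INTER_CUBIC))
togo(robot.observe(),rec(-.1425,0),.12)
```

```text
t 9.6 pos [ 0.4769 -0.076   0.1994] rec [-0.1406 -0.0003] F [0.6 0.6 0.5] w 0.08532182867829341
shift cm [-0.04  0.2   7.94] rot deg [-0.05 -0.02 -0.  ]
```

View pics/side6.png

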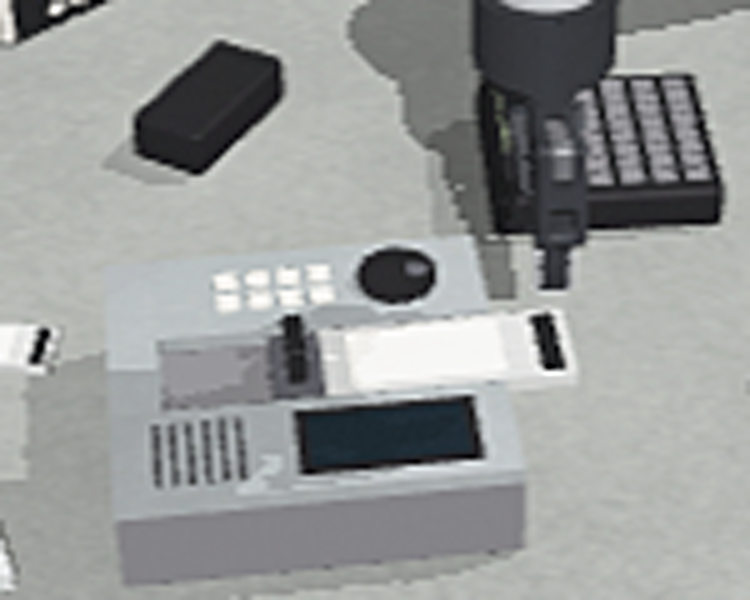

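View pics/top6.png

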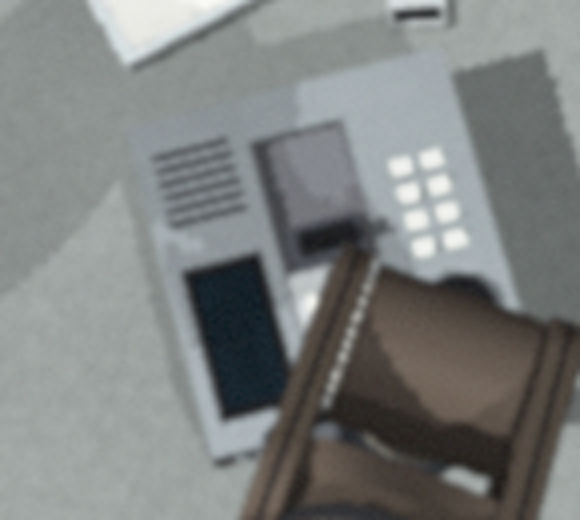

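Side view: the open fingers hang above the overhanging end at about (555,270), and the pack front is at column ~578. Top view: the grip is clear and forward at (335,235). I descend astride the pack in two stages.

>>> apply_moves([
  {"x": 0,"y": 0.1,"z": 1,"turn": 0},
  {"x": 0,"y": 0.1,"z": 2.5,"turn": 0},
  {"x": 0,"y": 0.1,"z": 4,"turn": 0},
  {"x": 0,"y": 0.1,"z": 5.5,"turn": 0},
  {"x": 0,"y": 0.1,"z": 6.5,"turn": 0},
  {"x": 0,"y": 0.1,"z": 7.3,"turn": 0},
  {"x": 0,"y": 0.1,"z": 7.8,"turn": 0},
  {"x": 0,"y": 0.1,"z": 7.8,"turn": 0},
])

```text
time_s: 10.27
position: [0.4746, -0.076, 0.1199]
tcp_rot: [2.466, -1.946, -0.003]
force: [-0.4, 0.1, -0.5]
grip_width: 0.0852
```

Run:
```python
from h import *
from plant import robot
import cv2
for n,b,f in(("side",(120,240,190,340),5),):
    C=robot.read_camera(n); np.savez(n+"7.npz",**C); c=C["color"][:,:,::-1]; cv2.imwrite(f"pics/{n}7.png",cv2.resize(c[b[0]:b[1],b[2]:b[3]],None,fx=f,fy=f,interpolation=cv2.INTER_CUBIC))
togo(robot.observe(),rec(-.1425,0),.12)
```

```text
t 10.3167 pos [ 0.475  -0.0762  0.1207] rec [-0.1424 -0.    ] F [-0.3 -0.7  1.1] w 0.08539236422390475
shift cm [-0.    0.01  0.07] rot deg [ 0.02  0.02 -0.02]
```

View pics/side7.png

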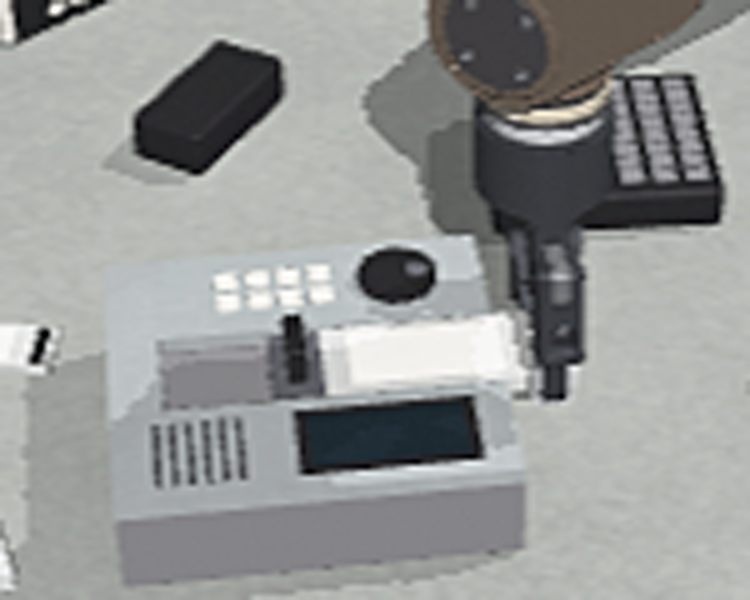

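Side view: the near finger stands beside the pack's overhanging end with its tip at (553,398), level with the underside. The front face stays clear. Closing.

>>> apply_moves([
  {"x": 0,"y": 0,"z": 0,"turn": 0},
  {"x": 0,"y": 0,"z": 0,"turn": 0},
  {"x": 0,"y": 0,"z": 0,"turn": 0},
  {"x": 0,"y": 0,"z": 0,"turn": 0},
  {"x": 0,"y": 0,"z": 0,"turn": 0},
  {"x": 0,"y": 0,"z": 0,"turn": 0},
], fingers=0, squeeze=80)

```text
time_s: 10.82
position: [0.4755, -0.0765, 0.1222]
tcp_rot: [-2.466, 1.946, -0.003]
force: [-2.0, 0.1, 6.1]
grip_width: 0.0557
```

Run:
```python
from h import *
from plant import robot
import cv2
for n,b,f in(("side",(120,240,190,340),5),):
    C=robot.read_camera(n); c=C["color"][:,:,::-1]; cv2.imwrite(f"pics/{n}8.png",cv2.resize(c[b[0]:b[1],b[2]:b[3]],None,fx=f,fy=f,interpolation=cv2.INTER_CUBIC))
togo(robot.observe(),rec(-.1425,0),.12)
```

```text
t 10.8667 pos [ 0.4755 -0.0765  0.1222] rec [-0.142  -0.0005] F [-2.3 -0.2  6.1] w 0.055672759961904725
shift cm [-0.05  0.05  0.22] rot deg [-0.08 -0.07  0.  ]
```

View pics/side8.png

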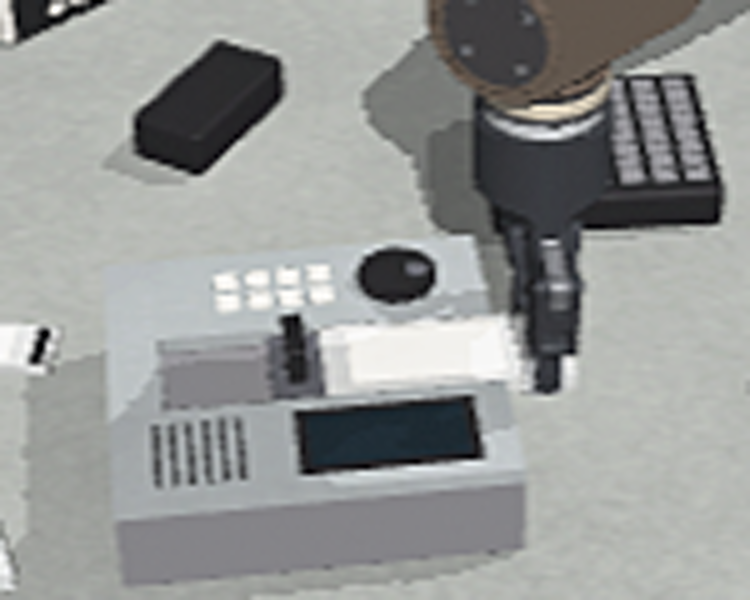

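The grip holds at 55.7 mm on the 58 mm pack (compliant pads). Side view: the fingers are on both sides of the overhanging end near (550,360). I lift straight up, gently at first.

>>> apply_moves([
  {"x": 0,"y": 0,"z": -0.3,"turn": 0},
  {"x": 0,"y": 0,"z": -0.7,"turn": 0},
  {"x": 0,"y": 0,"z": -1.2,"turn": 0},
  {"x": 0,"y": 0,"z": -1.7,"turn": 0},
  {"x": 0,"y": 0,"z": -2.2,"turn": 0},
  {"x": 0,"y": 0,"z": -2.6,"turn": 0},
  {"x": 0,"y": 0,"z": -3,"turn": 0},
  {"x": 0,"y": 0,"z": -3,"turn": 0},
], squeeze=100)

```text
time_s: 11.53
position: [0.4752, -0.0763, 0.1519]
tcp_rot: [-2.466, 1.946, -0.002]
force: [1.1, -0.5, -0.4]
grip_width: 0.055
```

Run:
```python
from h import *
from plant import robot
import cv2
for n,b,f in(("side",(120,240,190,340),5),):
    C=robot.read_camera(n); np.savez("side9.npz",**C);c=C["color"][:,:,::-1]; cv2.imwrite(f"pics/{n}9.png",cv2.resize(c[b[0]:b[1],b[2]:b[3]],None,fx=f,fy=f,interpolation=cv2.INTER_CUBIC))
togo(robot.observe(),rec(-.1425,0),.12)
```

```text
t 11.5833 pos [ 0.4751 -0.0763  0.1515] rec [-0.1424 -0.0002] F [-0.3 -0.1 -1.6] w 0.05529885314498205
shift cm [-0.02  0.01  3.15] rot deg [-0.04 -0.03 -0.02]
```

View pics/side9.png

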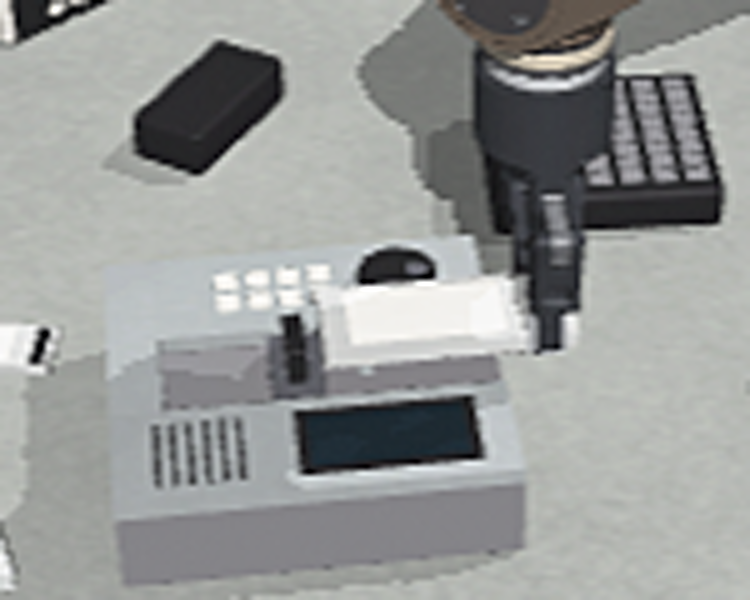

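The pack is lifted and level, clear of the bay, and the grip is still forward at (293,350). Next I compute the carry to the tray.

Run:
```python
from h import *
from plant import robot
y=np.radians(12.95); c=np.array([.441,.3465])-.051*np.array([np.cos(y),np.sin(y)])
print(c);togo(robot.observe(),c,.2,y)
```

```text
[0.39129713 0.33507087]
t 11.5833 pos [ 0.4751 -0.0763  0.1515] rec [-0.1424 -0.0002] F [-0.3 -0.1 -1.6] w 0.05529885314498205
shift cm [-41.95  -1.41  -4.88] rot deg [-0.04 -0.03  0.48]
```

>>> apply_moves([
  {"x": 0,"y": 0,"z": -1,"turn": 0},
  {"x": -0.5,"y": 0,"z": -2.5,"turn": 0},
  {"x": -1.5,"y": 0,"z": -4,"turn": 0},
  {"x": -3,"y": -0.1,"z": -4.8,"turn": 0},
  {"x": -5,"y": -0.2,"z": -4.9,"turn": 0},
  {"x": -7.2,"y": -0.3,"z": -4.9,"turn": 0},
  {"x": -9.4,"y": -0.4,"z": -4.9,"turn": 0},
  {"x": -11.6,"y": -0.5,"z": -4.9,"turn": 0},
  {"x": -13.8,"y": -0.6,"z": -4.9,"turn": 0},
  {"x": -16,"y": -0.7,"z": -4.9,"turn": 0},
  {"x": -18,"y": -0.8,"z": -4.9,"turn": 0},
  {"x": -19.5,"y": -0.8,"z": -4.9,"turn": 0.2},
])

```text
time_s: 12.58
position: [0.4368, 0.1167, 0.2003]
tcp_rot: [-2.463, 1.95, 0.001]
force: [0.2, 0.6, -2.1]
grip_width: 0.0549
```

>>> apply_moves([
  {"x": -1.5,"y": 0,"z": 0,"turn": 0.2},
  {"x": -3.5,"y": -0.1,"z": 0,"turn": 0.2},
  {"x": -5.7,"y": -0.2,"z": 0,"turn": 0.2},
  {"x": -7.9,"y": -0.2,"z": 0,"turn": 0.2},
  {"x": -10.1,"y": -0.3,"z": 0,"turn": 0.2},
  {"x": -12.3,"y": -0.3,"z": 0,"turn": 0.2},
  {"x": -14.5,"y": -0.4,"z": 0,"turn": 0.2},
  {"x": -16.7,"y": -0.5,"z": 0,"turn": 0.2},
  {"x": -18.9,"y": -0.5,"z": 0,"turn": 0.2},
  {"x": -20.8,"y": -0.6,"z": 0,"turn": 0.2},
  {"x": -22.1,"y": -0.6,"z": 0,"turn": 0.2},
  {"x": -22.4,"y": -0.6,"z": 0,"turn": 0.2},
])

```text
time_s: 13.58
position: [0.3914, 0.3363, 0.2004]
tcp_rot: [-2.461, 1.952, 0.001]
force: [0.3, 0.6, -0.7]
grip_width: 0.055
```

Run:
```python
from h import *
from plant import robot
import cv2
for n,b,f in(("side",(180,380,200,380),3),("top",(170,310,90,250),4)):
    C=robot.read_camera(n); np.savez(n+"10.npz",**C);c=C["color"][:,:,::-1]; cv2.imwrite(f"pics/{n}10.png",cv2.resize(c[b[0]:b[1],b[2]:b[3]],None,fx=f,fy=f,interpolation=cv2.INTER_CUBIC))
y=np.radians(12.95); c=np.array([.441,.3465])-.051*np.array([np.cos(y),np.sin(y)])
togo(robot.observe(),c,.08,y)
```

```text
t 13.6833 pos [0.3917 0.335  0.2001] rec [-0.1278  0.4192] F [-0.1 -0.  -0.7] w 0.05525126312647391
shift cm [-0.02  0.04 12.01] rot deg [ 0.02 -0.02  0.16]
```

View pics/side10.png

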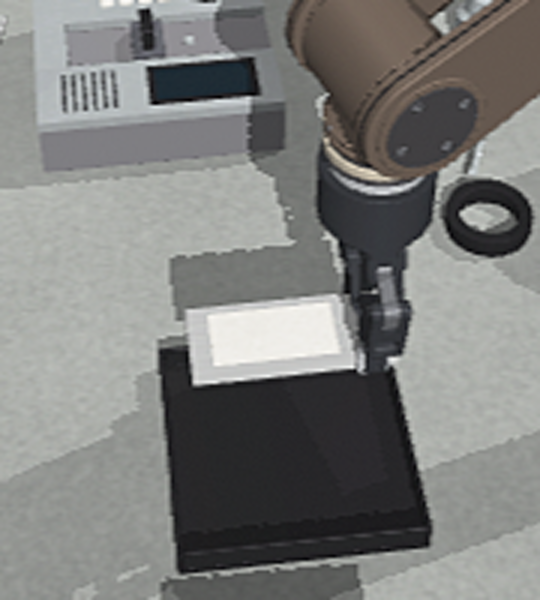

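View pics/top10.png

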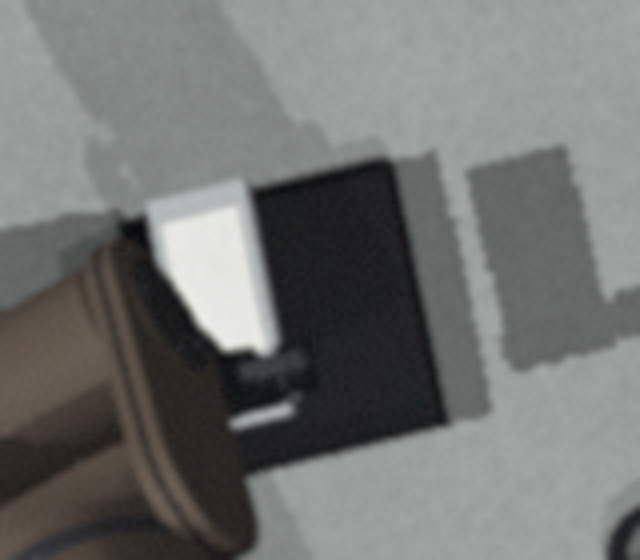

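The pack is held level over the tray. In the top view its rear corners are near (147,203) and (246,180), and its front-right corner is near (297,408). I check these against the tray.

Run:
```python
from h import *
T=np.load("top10.npz")
P=ray(T,cr([(147,203),(246,180),(297,408),(230,430)],4,90,170),.142)[:,:2]
y=np.radians(12.95);R=np.array([[np.cos(y),-np.sin(y)],[np.sin(y),np.cos(y)]])
print(((P-[.441,.3465])@R*1000).round(1))
```

```text
[[ 70.4  30. ]
 [ 69.7 -29. ]
 [-66.7 -32.5]
 [-69.7   7.2]]
```

The pack is centred within about 2 mm of the tray. I lower it.

>>> apply_moves([
  {"x": 0,"y": 0,"z": 1,"turn": 0.1},
  {"x": 0,"y": 0,"z": 2.8,"turn": 0.1},
  {"x": 0,"y": 0,"z": 4.6,"turn": 0.1},
  {"x": 0,"y": 0,"z": 6.4,"turn": 0.1},
  {"x": 0,"y": 0,"z": 8,"turn": 0.1},
  {"x": 0,"y": 0,"z": 9.4,"turn": 0.1},
  {"x": 0,"y": 0,"z": 10.5,"turn": 0.1},
  {"x": 0,"y": 0,"z": 11.3,"turn": 0.1},
  {"x": 0,"y": 0,"z": 11.8,"turn": 0.1},
  {"x": 0,"y": 0,"z": 11.8,"turn": 0.1},
])

```text
time_s: 14.52
position: [0.3916, 0.3341, 0.0809]
tcp_rot: [2.455, -1.957, -0.001]
force: [-0.3, 0.1, -1.1]
grip_width: 0.0549
```

>>> apply_moves([
  {"x": 0,"y": 0,"z": 0.2,"turn": 0},
  {"x": 0,"y": 0,"z": 0.4,"turn": 0},
  {"x": 0,"y": 0,"z": 0.5,"turn": 0},
])

```text
time_s: 14.77
position: [0.3924, 0.335, 0.0775]
tcp_rot: [-2.457, 1.956, -0.001]
force: [-0.4, 0.5, -0.6]
grip_width: 0.0551
```

```bash
python3 st.py
```

```text
t 14.7667 pos [0.3924 0.335  0.0775] rec [-0.1271  0.4191] F [-0.4  0.5 -0.6] w 0.055130851832796285
shift cm [ 41.79 -13.1   -6.6 ] rot deg [-0.08  0.02 -0.52]
F tool [-0.62  0.3   0.62]
```

>>> apply_moves([
  {"x": 0,"y": 0,"z": 0.1,"turn": 0},
  {"x": 0,"y": 0,"z": 0.2,"turn": 0},
  {"x": 0,"y": 0,"z": 0.3,"turn": 0},
])

```text
time_s: 15.02
position: [0.3921, 0.3349, 0.0741]
tcp_rot: [-2.457, 1.957, -0.0]
force: [-0.2, 0.5, -1.6]
grip_width: 0.0548
```

>>> apply_moves([
  {"x": 0,"y": 0,"z": 0.1,"turn": 0},
  {"x": 0,"y": 0,"z": 0.1,"turn": 0},
])

```text
time_s: 15.18
position: [0.3921, 0.3349, 0.0731]
tcp_rot: [-2.457, 1.957, -0.0]
force: [-1.0, -0.1, -0.7]
grip_width: 0.055
```

>>> apply_moves([
  {"x": 0,"y": 0,"z": 0.1,"turn": 0},
  {"x": 0,"y": 0,"z": 0.1,"turn": 0},
])

```text
time_s: 15.35
position: [0.3922, 0.3349, 0.0729]
tcp_rot: [2.457, -1.957, -0.0]
force: [-2.5, -1.4, 6.3]
grip_width: 0.0551
```

>>> apply_moves([
  {"x": 0,"y": 0,"z": 0.1,"turn": 0},
  {"x": 0,"y": 0,"z": 0.1,"turn": 0},
])

```text
time_s: 15.52
position: [0.3922, 0.335, 0.0729]
tcp_rot: [2.456, -1.956, -0.001]
force: [-5.5, -3.6, 12.4]
grip_width: 0.055
```

>>> apply_moves([
  {"x": 0,"y": 0,"z": -0.1,"turn": 0},
  {"x": 0,"y": 0,"z": -0.1,"turn": 0},
])

```text
time_s: 15.68
position: [0.3923, 0.335, 0.0729]
tcp_rot: [-2.457, 1.957, -0.0]
force: [-3.2, -2.0, 5.7]
grip_width: 0.055
```

```bash
python3 - <<'E'
from h import *
from plant import robot
import cv2
for n,b,f in(("side",(240,390,230,370),4),):
    C=robot.read_camera(n); c=C["color"][:,:,::-1]; cv2.imwrite(f"pics/{n}11.png",cv2.resize(c[b[0]:b[1],b[2]:b[3]],None,fx=f,fy=f,interpolation=cv2.INTER_CUBIC))
E
python3 st.py
```

```text
t 15.7333 pos [0.3923 0.335  0.0729] rec [-0.1273  0.4191] F [-2.4 -1.1  6.9] w 0.055294830773317837
shift cm [ 41.79 -13.1   -7.06] rot deg [-0.02  0.   -0.51]
F tool [ 0.5   2.55 -6.86]
```

View pics/side11.png

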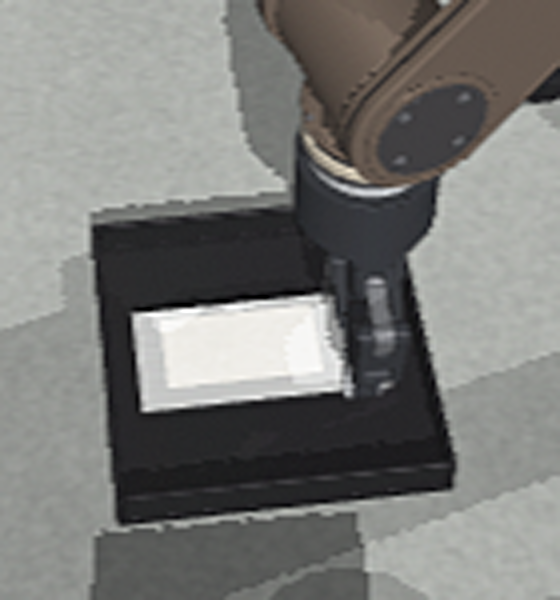

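Side view: the pack lies inside the tray, rear edge at (140,360), well clear of the walls. The force shows it resting on the floor. Releasing.

>>> apply_moves([
  {"x": 0,"y": 0,"z": 0,"turn": 0},
  {"x": 0,"y": 0,"z": 0,"turn": 0},
  {"x": 0,"y": 0,"z": 0,"turn": 0},
  {"x": 0,"y": 0,"z": 0,"turn": 0},
  {"x": 0,"y": 0,"z": 0,"turn": 0},
  {"x": 0,"y": 0,"z": -0.3,"turn": 0},
  {"x": 0,"y": 0,"z": -1,"turn": 0},
  {"x": 0,"y": 0,"z": -2,"turn": 0},
  {"x": 0,"y": 0,"z": -3.5,"turn": 0},
  {"x": 0,"y": 0,"z": -5.5,"turn": 0},
  {"x": 0,"y": 0,"z": -8,"turn": 0},
  {"x": 0,"y": 0,"z": -10,"turn": 0},
], fingers=1)

```text
time_s: 16.73
position: [0.3923, 0.335, 0.1746]
tcp_rot: [-2.456, 1.956, -0.001]
force: [-0.0, 0.8, 1.2]
grip_width: 0.0853
```

>>> apply_moves([
  {"x": -1,"y": 0,"z": -2,"turn": 0},
  {"x": -2,"y": 0,"z": -4,"turn": 0},
  {"x": -4,"y": 0,"z": -6,"turn": 0},
  {"x": -6,"y": 0,"z": -7,"turn": 0},
  {"x": -8,"y": 0,"z": -8,"turn": 0},
  {"x": -9,"y": 0,"z": -8,"turn": 0},
  {"x": -9,"y": 0,"z": -8,"turn": 0},
])

```text
time_s: 17.32
position: [0.3716, 0.424, 0.2535]
tcp_rot: [-2.457, 1.953, -0.001]
force: [-0.4, -0.4, -0.6]
grip_width: 0.0854
```

```bash
python3 - <<'E'
from h import *
from plant import robot
import cv2
for n,b,f in(("side",(150,390,190,370),2.5),("top",(120,310,100,370),2.9)):
    C=robot.read_camera(n); np.savez(n+"12.npz",**C); c=C["color"][:,:,::-1]; cv2.imwrite(f"pics/{n}12.png",cv2.resize(c[b[0]:b[1],b[2]:b[3]],None,fx=f,fy=f,interpolation=cv2.INTER_CUBIC))
E
python3 st.py
```

```text
t 17.4167 pos [0.3714 0.422  0.2513] rec [-0.1273  0.5085] F [-0.4  0.1 -0.5] w 0.08520877647719112
shift cm [ 50.73 -13.16  10.82] rot deg [ 0.07 -0.07 -0.48]
F tool [-0.18  0.34  0.55]
```

View pics/side12.png

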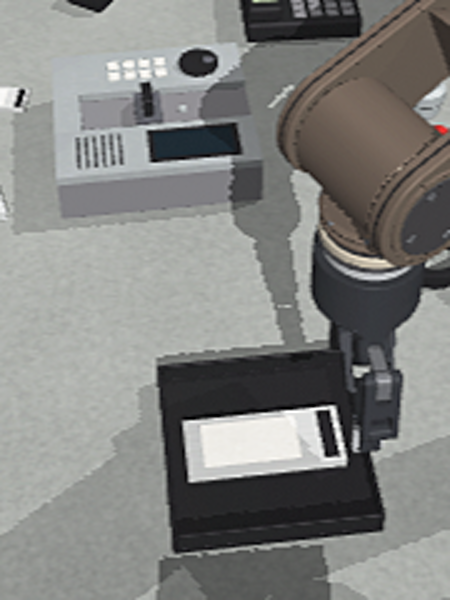

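View pics/top12.png

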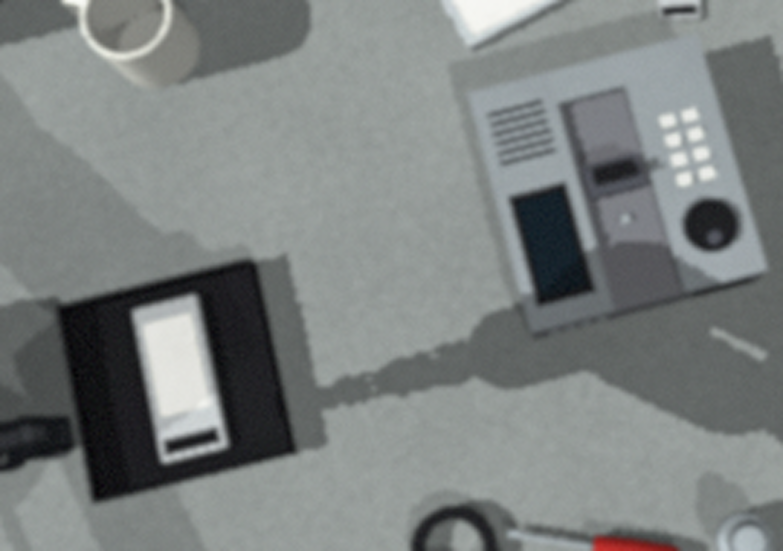

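The pack lies flat in the tray (top view around (180,380)). The grip is forward at (617,170). A small peg-like spot shows in the bay at (627,217), so I measure the slide against it before handing in.

Run:
```python
from h import *
import cv2
T=np.load("top12.npz");S=np.load("side12.npz")
cv2.imwrite("pics/topz.png",cv2.resize(T["color"][140:240,280:345,::-1],None,fx=8,fy=6*8/6,interpolation=cv2.INTER_CUBIC)[:600] if 0 else cv2.resize(T["color"][145:235,285:340,::-1],None,fx=6.5,fy=6.5,interpolation=cv2.INTER_CUBIC))
cv2.imwrite("pics/sidez.png",cv2.resize(S["color"][165:220,210:310,::-1],None,fx=8,fy=8,interpolation=cv2.INTER_CUBIC))
```

```text
(no output)
```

View pics/topz.png

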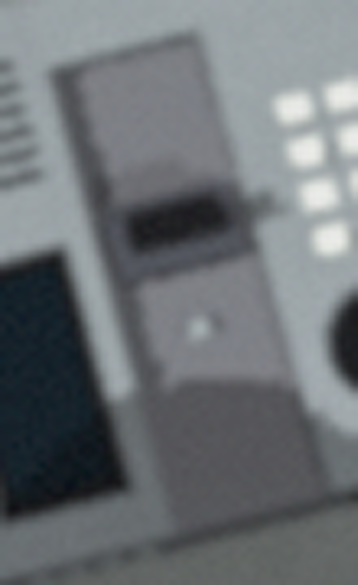

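View pics/sidez.png

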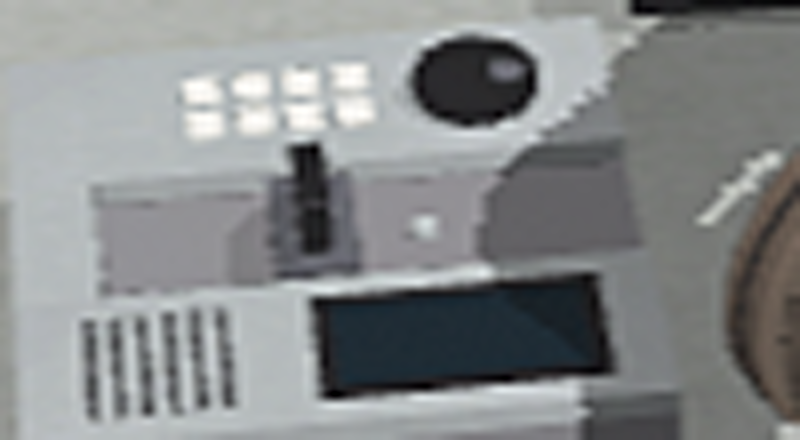

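Run:
```python
from h import *
T=np.load("top12.npz");S=np.load("side12.npz")
f=lambda P:((P[:,:2]-O)@RR*1000).round(1).tolist()
ct=lambda p:cr(p,6.5,285,145); cs=lambda p:cr(p,8,210,165)
print("grip top", f(ray(T,ct([(179,220)]),.0855)),f(ray(S,cs([(305,148)]),.0855)))
print("plate front z.064",f(ray(T,ct([(192,272)]),.064)),f(ray(S,cs([(357,225)]),.064)))
print("plate rear(top), bay rear z.064",f(ray(T,ct([(165,190),(125,52)]),.064)))
print("peg z.056",f(ray(T,ct([(199,328)]),.056)),f(ray(S,cs([(425,228)]),.056)))
print("bay front/rear z.064 side",f(ray(S,cs([(97,240),(640,195)]),.064)))
```

```text
grip top [[-6.0, -1.2]] [[-6.2, -14.6]]
plate front z.064 [[-22.5, -3.0]] [[-22.0, 3.9]]
plate rear(top), bay rear z.064 [[11.7, -1.2], [69.5, -0.3]]
peg z.056 [[-43.1, -0.7]] [[-46.2, -0.9]]
bay front/rear z.064 side [[68.7, 0.1], [-122.7, 0.5]]
```

Measured: the grip is at x = −6 mm, which gives a travel of about 53 mm and a 41 mm overhang, both in the stated ranges. The contact I felt was rigid. But the visible peg stands about 20 mm ahead of the base plate, so I will feel the stop again gently; time allows it.

Run:
```python
from h import *
from plant import robot
togo(robot.observe(),rec(.035,0),.25)
```

```text
t 17.4167 pos [0.3714 0.422  0.2513] rec [-0.1273  0.5085] F [-0.4  0.1 -0.5] w 0.08520877647719112
shift cm [ 50.72 -16.65   0.16] rot deg [ 0.07 -0.07 -0.48]
```

>>> apply_moves([
  {"x": 1,"y": -0.3,"z": 0,"turn": -0.4},
  {"x": 3,"y": -1,"z": 0,"turn": -0.4},
  {"x": 5.5,"y": -1.8,"z": 0,"turn": -0.4},
  {"x": 8,"y": -2.6,"z": 0,"turn": -0.4},
  {"x": 10.5,"y": -3.4,"z": 0,"turn": -0.4},
  {"x": 13,"y": -4.3,"z": 0,"turn": -0.4},
  {"x": 15.5,"y": -5.1,"z": 0,"turn": -0.4},
  {"x": 18,"y": -5.9,"z": 0,"turn": -0.4},
  {"x": 20.5,"y": -6.7,"z": 0,"turn": -0.4},
  {"x": 23,"y": -7.5,"z": 0,"turn": -0.4},
  {"x": 25,"y": -8.2,"z": 0,"turn": -0.4},
  {"x": 26,"y": -8.5,"z": 0,"turn": -0.4},
], fingers=0, squeeze=60)

```text
time_s: 18.42
position: [0.5133, 0.1849, 0.2508]
tcp_rot: [2.459, -1.951, -0.001]
force: [0.7, 0.0, -0.3]
grip_width: 0.0001
```

>>> apply_moves([
  {"x": 1,"y": -0.3,"z": 0,"turn": 0},
  {"x": 3,"y": -1,"z": 0,"turn": 0},
  {"x": 5.5,"y": -1.8,"z": 0,"turn": 0},
  {"x": 8,"y": -2.7,"z": 0,"turn": 0},
  {"x": 10.5,"y": -3.5,"z": 0,"turn": 0},
  {"x": 13,"y": -4.3,"z": 0,"turn": 0},
  {"x": 15.5,"y": -5.1,"z": 0,"turn": 0},
  {"x": 18,"y": -6,"z": 0,"turn": 0},
  {"x": 20.5,"y": -6.8,"z": 0,"turn": 0},
  {"x": 23,"y": -7.6,"z": 0,"turn": 0},
  {"x": 24.4,"y": -8,"z": 0,"turn": 0},
  {"x": 24.7,"y": -8.1,"z": 0,"turn": 0},
])

```text
time_s: 19.42
position: [0.6491, -0.0355, 0.2514]
tcp_rot: [2.462, -1.951, -0.001]
force: [-0.1, -0.1, 0.1]
grip_width: -0.0002
```

Run:
```python
from h import *
from plant import robot
togo(robot.observe(),rec(.035,0),.144)
```

```text
t 19.4167 pos [ 0.6491 -0.0355  0.2514] rec [ 0.0364 -0.001 ] F [-0.1 -0.1  0.1] w -0.00017368926519499493
shift cm [-0.09  0.13 10.74] rot deg [ 0.04  0.   -0.24]
```

>>> apply_moves([
  {"x": 0,"y": 0,"z": 1,"turn": 0},
  {"x": 0,"y": 0,"z": 3,"turn": 0},
  {"x": 0,"y": 0,"z": 5,"turn": 0},
  {"x": 0,"y": 0,"z": 7,"turn": 0},
  {"x": 0,"y": 0,"z": 8.7,"turn": 0},
  {"x": 0,"y": 0,"z": 9.9,"turn": 0},
  {"x": 0,"y": 0,"z": 10.7,"turn": 0},
  {"x": 0,"y": 0,"z": 10.7,"turn": 0},
])

```text
time_s: 20.08
position: [0.647, -0.0323, 0.1423]
tcp_rot: [2.464, -1.946, -0.007]
force: [-0.4, 0.8, -0.0]
grip_width: 0.0001
```

>>> apply_moves([
  {"x": 0,"y": 0.4,"z": 0,"turn": 0},
  {"x": 0,"y": 0.8,"z": 0,"turn": 0},
  {"x": 0,"y": 1.2,"z": 0,"turn": 0},
  {"x": 0,"y": 1.6,"z": 0,"turn": 0},
  {"x": 0,"y": 1.9,"z": 0,"turn": 0},
  {"x": 0,"y": 2.1,"z": 0,"turn": 0},
  {"x": 0,"y": 2.2,"z": 0,"turn": 0},
  {"x": 0,"y": 2.3,"z": 0,"turn": 0},
])

```text
time_s: 20.75
position: [0.6261, -0.039, 0.1452]
tcp_rot: [-2.464, 1.949, -0.001]
force: [-0.4, 0.3, 0.5]
grip_width: 0.0004
```

```bash
python3 st.py
```

```text
t 20.75 pos [ 0.6261 -0.039   0.1452] rec [0.0132 0.0009] F [-0.4  0.3  0.5] w 0.00035329897556220854
shift cm [0.1  1.32 0.16] rot deg [-0.02 -0.01 -0.13]
F tool [-0.35  0.34 -0.46]
```

>>> apply_moves([
  {"x": 0,"y": 0.1,"z": 0,"turn": 0},
  {"x": 0,"y": 0.2,"z": 0,"turn": 0},
  {"x": 0,"y": 0.2,"z": 0,"turn": 0},
])

```text
time_s: 21.0
position: [0.6248, -0.0393, 0.1451]
tcp_rot: [-2.463, 1.948, -0.003]
force: [2.3, 1.3, -1.3]
grip_width: 0.0
```

```bash
python3 st.py
```

```text
t 21.0 pos [ 0.6248 -0.0393  0.1451] rec [0.0119 0.001 ] F [ 2.3  1.3 -1.3] w 8.193835715606e-06
shift cm [0.1  1.19 0.16] rot deg [-0.13 -0.02 -0.13]
F tool [-0.77 -2.56  1.3 ]
```

>>> apply_moves([
  {"x": 0,"y": 0.1,"z": 0,"turn": 0},
  {"x": 0,"y": 0.2,"z": 0,"turn": 0},
  {"x": 0,"y": 0.2,"z": 0,"turn": 0},
])

```text
time_s: 21.25
position: [0.6226, -0.0398, 0.1451]
tcp_rot: [-2.464, 1.948, -0.001]
force: [3.5, 0.9, -1.4]
grip_width: -0.0002
```

```bash
python3 st.py
```

```text
t 21.25 pos [ 0.6226 -0.0398  0.1451] rec [0.0096 0.001 ] F [ 3.5  0.9 -1.4] w -0.0001568394128419005
shift cm [0.1  0.96 0.16] rot deg [-0.05 -0.02 -0.12]
F tool [-0.09 -3.57  1.39]
```

The slide has moved about 2 mm past where it stood, at only 3.6 N. I keep feeling for the true stop.

>>> apply_moves([
  {"x": 0,"y": 0.1,"z": 0,"turn": 0},
  {"x": 0,"y": 0.2,"z": 0,"turn": 0},
  {"x": 0,"y": 0.2,"z": 0,"turn": 0},
])

```text
time_s: 21.5
position: [0.6203, -0.0404, 0.145]
tcp_rot: [2.464, -1.949, 0.0]
force: [3.5, 0.5, -0.7]
grip_width: 0.0002
```

```bash
python3 st.py
python3 - <<'E'
from h import *
from plant import robot
import cv2
C=robot.read_camera("side"); np.savez("side13.npz",**C); cv2.imwrite("pics/side13.png",cv2.resize(C["color"][150:225,205:310,::-1],None,fx=7.5,fy=7.5,interpolation=cv2.INTER_CUBIC))
E
```

```text
t 21.5 pos [ 0.6203 -0.0404  0.145 ] rec [0.0073 0.001 ] F [ 3.5  0.5 -0.7] w 0.00020603044225764547
shift cm [0.1  0.73 0.15] rot deg [-0.01 -0.01 -0.12]
F tool [ 0.31 -3.51  0.68]
```

View pics/side13.png

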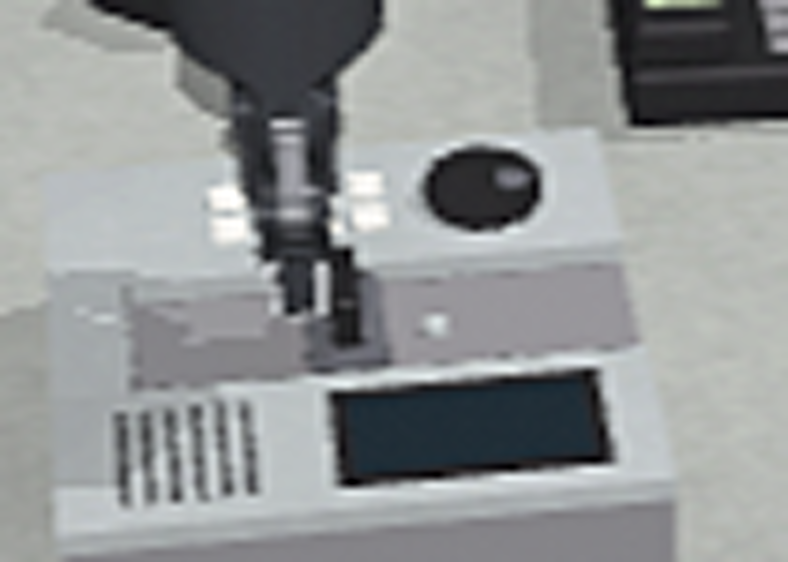

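The slide moves freely with the pack out, so the peg stops the slide through the pack. The rigid stop I felt with the pack in, at tip x = 12 mm, was therefore the real one. My check has pushed the slide about 4.5 mm past where it stopped. I will push it back from the front, then set it from behind at exactly that position.

>>> apply_moves([
  {"x": -0.1,"y": -0.5,"z": 0,"turn": 0},
  {"x": -0.1,"y": -1,"z": -0.5,"turn": 0},
  {"x": -0.1,"y": -1,"z": -2,"turn": 0},
  {"x": -0.1,"y": -1,"z": -4,"turn": 0},
  {"x": -0.1,"y": 0,"z": -5,"turn": 0},
  {"x": -0.1,"y": 1.5,"z": -5,"turn": 0},
  {"x": -0.1,"y": 3.5,"z": -5,"turn": 0},
  {"x": -0.1,"y": 4.8,"z": -5,"turn": 0},
  {"x": -0.1,"y": 5.2,"z": -5,"turn": 0},
  {"x": -0.1,"y": 5.2,"z": -3.5,"turn": 0},
  {"x": -0.1,"y": 5.2,"z": -1.5,"turn": 0},
  {"x": -0.1,"y": 5.2,"z": 0,"turn": 0},
])

```text
time_s: 22.55
position: [0.5698, -0.0512, 0.1445]
tcp_rot: [2.464, -1.949, -0.0]
force: [0.0, 0.7, -0.3]
grip_width: -0.0001
```

>>> apply_moves([
  {"x": 0,"y": 0,"z": 0,"turn": 0},
  {"x": 0,"y": 0,"z": 0,"turn": 0},
])

```text
time_s: 22.72
position: [0.5694, -0.0511, 0.1443]
tcp_rot: [2.464, -1.948, -0.004]
force: [0.6, 0.7, -0.4]
grip_width: -0.0001
```

```bash
python3 st.py
```

```text
t 22.7167 pos [ 0.5694 -0.0511  0.1443] rec [-0.0448  0.0024] F [ 0.6  0.7 -0.4] w -7.759104892183381e-05
shift cm [ 0.23 -4.48  0.06] rot deg [ 0.13  0.07 -0.11]
F tool [-0.53 -0.77  0.37]
```

>>> apply_moves([
  {"x": 0.1,"y": -0.3,"z": 0,"turn": 0},
  {"x": 0.1,"y": -0.6,"z": 0,"turn": 0},
  {"x": 0.1,"y": -0.9,"z": 0,"turn": 0},
  {"x": 0.1,"y": -1.2,"z": 0,"turn": 0},
  {"x": 0.1,"y": -1.4,"z": 0,"turn": 0},
  {"x": 0.1,"y": -1.5,"z": 0,"turn": 0},
  {"x": 0.1,"y": -1.5,"z": 0,"turn": 0},
])

```text
time_s: 23.3
position: [0.5847, -0.0487, 0.1451]
tcp_rot: [-2.464, 1.948, -0.0]
force: [0.4, 0.2, 0.0]
grip_width: -0.0001
```

>>> apply_moves([
  {"x": 0,"y": -0.1,"z": 0,"turn": 0},
  {"x": 0,"y": -0.2,"z": 0,"turn": 0},
  {"x": 0,"y": -0.2,"z": 0,"turn": 0},
])

```text
time_s: 23.55
position: [0.5864, -0.0483, 0.1449]
tcp_rot: [-2.464, 1.949, -0.0]
force: [0.9, 0.7, 0.4]
grip_width: -0.0004
```

```bash
python3 st.py
```

```text
t 23.55 pos [ 0.5864 -0.0483  0.1449] rec [-0.0276  0.0011] F [0.9 0.7 0.4] w -0.0003909309464599708
shift cm [ 0.11 -2.76  0.14] rot deg [-0.    0.   -0.12]
F tool [-0.46 -1.02 -0.37]
```

>>> apply_moves([
  {"x": 0,"y": -0.1,"z": 0,"turn": 0},
  {"x": 0,"y": -0.2,"z": 0,"turn": 0},
  {"x": 0,"y": -0.2,"z": 0,"turn": 0},
])

```text
time_s: 23.8
position: [0.5878, -0.0479, 0.1448]
tcp_rot: [2.463, -1.947, -0.002]
force: [-3.5, -0.8, 1.5]
grip_width: -0.0001
```

```bash
python3 st.py
```

```text
t 23.8 pos [ 0.5878 -0.0479  0.1448] rec [-0.0261  0.0012] F [-3.5 -0.8  1.5] w -0.00010810146506540783
shift cm [ 0.11 -2.61  0.13] rot deg [ 0.11  0.02 -0.1 ]
F tool [-0.06  3.6  -1.51]
```

>>> apply_moves([
  {"x": 0,"y": -0.1,"z": 0,"turn": 0},
  {"x": 0,"y": -0.2,"z": 0,"turn": 0},
  {"x": 0,"y": -0.3,"z": 0,"turn": 0},
  {"x": 0,"y": -0.4,"z": 0,"turn": 0},
  {"x": 0,"y": -0.5,"z": 0,"turn": 0},
  {"x": 0,"y": -0.5,"z": 0,"turn": 0},
])

```text
time_s: 24.3
position: [0.5932, -0.0466, 0.1448]
tcp_rot: [-2.464, 1.948, 0.0]
force: [-3.5, -1.2, 2.1]
grip_width: -0.0001
```

```bash
python3 st.py
```

```text
t 24.3 pos [ 0.5932 -0.0466  0.1448] rec [-0.0206  0.0012] F [-3.5 -1.2  2.1] w -8.334953113424622e-05
shift cm [ 0.12 -2.06  0.13] rot deg [ 0.    0.01 -0.12]
F tool [ 0.4   3.72 -2.15]
```

Moved back about 5.5 mm. Now I go round behind and set it forward to the stop position (tip at 12.0 mm).

>>> apply_moves([
  {"x": 0.1,"y": 0.5,"z": 0,"turn": 0},
  {"x": 0.1,"y": 1,"z": -0.5,"turn": 0},
  {"x": 0.1,"y": 1,"z": -2,"turn": 0},
  {"x": 0.1,"y": 1,"z": -4,"turn": 0},
  {"x": 0.1,"y": 0,"z": -5,"turn": 0},
  {"x": 0.1,"y": -1.5,"z": -5,"turn": 0},
  {"x": 0.1,"y": -3.2,"z": -5,"turn": 0},
  {"x": 0.1,"y": -4.4,"z": -5,"turn": 0},
  {"x": 0.1,"y": -4.6,"z": -5,"turn": 0},
  {"x": 0.1,"y": -4.6,"z": -3.5,"turn": 0},
  {"x": 0.1,"y": -4.6,"z": -1.5,"turn": 0},
  {"x": 0.1,"y": -4.6,"z": 0,"turn": 0},
])

```text
time_s: 25.3
position: [0.6376, -0.0372, 0.1443]
tcp_rot: [-2.464, 1.949, -0.001]
force: [0.1, 0.1, -0.2]
grip_width: 0.0002
```

>>> apply_moves([
  {"x": 0,"y": 0.1,"z": 0,"turn": 0},
  {"x": 0,"y": 0.3,"z": 0,"turn": 0},
  {"x": 0,"y": 0.5,"z": 0,"turn": 0},
  {"x": 0,"y": 0.7,"z": 0,"turn": 0},
  {"x": 0,"y": 0.8,"z": 0,"turn": 0},
  {"x": 0,"y": 0.9,"z": 0,"turn": 0},
  {"x": 0,"y": 0.9,"z": 0,"turn": 0},
])

```text
time_s: 25.88
position: [0.6295, -0.0393, 0.1457]
tcp_rot: [-2.464, 1.948, -0.002]
force: [-0.3, 0.1, -1.6]
grip_width: -0.0002
```

```bash
python3 st.py
```

```text
t 25.8833 pos [ 0.6295 -0.0393  0.1457] rec [ 0.0164 -0.0001] F [-0.3  0.1 -1.6] w -0.0001904423467333088
shift cm [-0.01  1.64  0.22] rot deg [-0.06 -0.03 -0.13]
F tool [-0.14  0.32  1.55]
```

>>> apply_moves([
  {"x": 0,"y": 0.1,"z": 0,"turn": 0},
  {"x": 0,"y": 0.2,"z": 0,"turn": 0},
  {"x": 0,"y": 0.3,"z": 0,"turn": 0},
  {"x": 0,"y": 0.3,"z": 0,"turn": 0},
])

```text
time_s: 26.22
position: [0.6265, -0.0399, 0.145]
tcp_rot: [-2.464, 1.949, -0.001]
force: [1.3, -0.0, 0.4]
grip_width: 0.0001
```

```bash
python3 st.py
```

```text
t 26.2167 pos [ 0.6265 -0.0399  0.145 ] rec [0.0134 0.    ] F [ 1.3 -0.   0.4] w 5.338021108660425e-05
shift cm [0.   1.34 0.15] rot deg [-0.03 -0.01 -0.13]
F tool [ 0.33 -1.23 -0.36]
```

>>> apply_moves([
  {"x": 0,"y": 0.05,"z": 0,"turn": 0},
  {"x": 0,"y": 0.1,"z": 0,"turn": 0},
  {"x": 0,"y": 0.1,"z": 0,"turn": 0},
])

```text
time_s: 26.47
position: [0.626, -0.04, 0.145]
tcp_rot: [-2.463, 1.948, -0.002]
force: [2.4, 1.0, -1.9]
grip_width: 0.0004
```

```bash
python3 st.py
```

```text
t 26.4667 pos [ 0.626 -0.04   0.145] rec [0.0128 0.    ] F [ 2.4  1.  -1.9] w 0.00040344518443567517
shift cm [0.01 1.28 0.15] rot deg [-0.1  -0.02 -0.13]
F tool [-0.38 -2.53  1.93]
```

>>> apply_moves([
  {"x": 0,"y": 0.06,"z": 0,"turn": 0},
  {"x": 0,"y": 0.12,"z": 0,"turn": 0},
  {"x": 0,"y": 0.12,"z": 0,"turn": 0},
])

```text
time_s: 26.72
position: [0.6244, -0.0404, 0.145]
tcp_rot: [-2.464, 1.948, -0.001]
force: [3.1, 0.5, -1.4]
grip_width: 0.0
```

```bash
python3 st.py
```

```text
t 26.7167 pos [ 0.6244 -0.0404  0.145 ] rec [0.0113 0.    ] F [ 3.1  0.5 -1.4] w 1.785452244104106e-06
shift cm [0.   1.13 0.15] rot deg [-0.03 -0.01 -0.12]
F tool [ 0.18 -3.14  1.37]
```

The slide is now within about 0.5 mm of where it stopped, slightly forward. I retreat and check.

>>> apply_moves([
  {"x": 0,"y": -0.5,"z": 0,"turn": 0},
  {"x": 0,"y": -1.5,"z": 0,"turn": 0},
  {"x": 0,"y": -2,"z": -1,"turn": 0},
  {"x": 0,"y": -2,"z": -3,"turn": 0},
  {"x": 0,"y": -2,"z": -6,"turn": 0},
  {"x": 3,"y": -2,"z": -9,"turn": 0},
  {"x": 6,"y": -2,"z": -11,"turn": 0},
  {"x": 9,"y": -2,"z": -12,"turn": 0},
  {"x": 12,"y": -2,"z": -12,"turn": 0},
  {"x": 14,"y": -2,"z": -12,"turn": 0},
  {"x": 15,"y": -2,"z": -12,"turn": 0},
  {"x": 15,"y": -2,"z": -12,"turn": 0},
])

```text
time_s: 27.72
position: [0.6783, -0.1835, 0.2641]
tcp_rot: [2.461, -1.951, -0.003]
force: [-0.0, 0.2, -0.9]
grip_width: 0.0003
```

```bash
python3 - <<'E'
from h import *
from plant import robot
import cv2
for n,b,f in(("side",(150,390,190,370),2.5),("top",(120,310,100,370),2.9)):
    C=robot.read_camera(n); np.savez(n+"14.npz",**C); c=C["color"][:,:,::-1]; cv2.imwrite(f"pics/{n}14.png",cv2.resize(c[b[0]:b[1],b[2]:b[3]],None,fx=f,fy=f,interpolation=cv2.INTER_CUBIC))
E
python3 st.py
```

```text
t 27.8167 pos [ 0.678  -0.1809  0.2637] rec [ 0.0306 -0.1491] F [ 0.1  0.3 -1. ] w 0.00017060742966496352
shift cm [-14.88   3.07  12.06] rot deg [ 0.11  0.13 -0.12]
F tool [-0.31 -0.14  0.96]
```

View pics/side14.png

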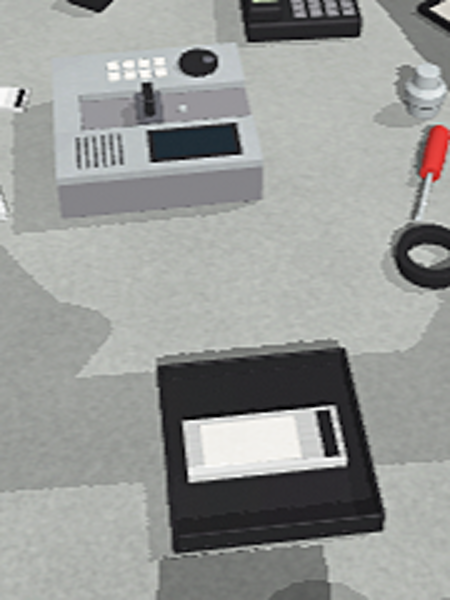

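View pics/top14.png

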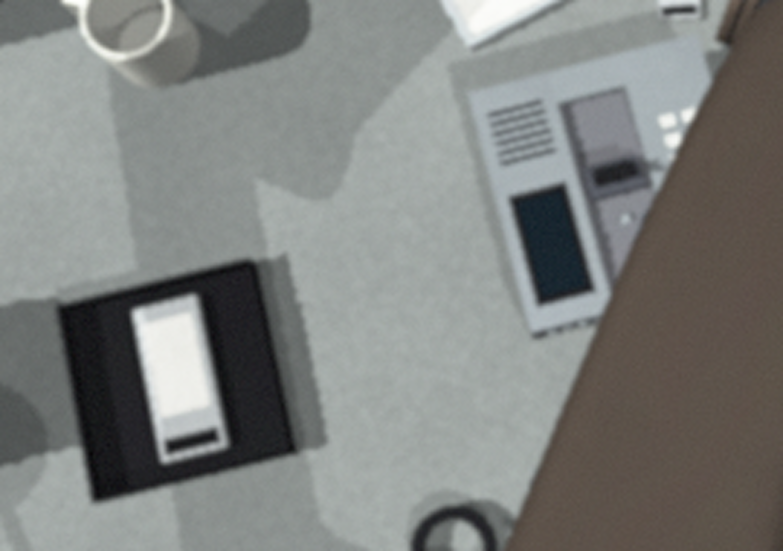

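The pack lies flat in the tray: (265,443) in the side view, (180,380) in the top view. The grip is at (617,172), where it stood after the eject, and the robot touches nothing. Handing in.

```bash
python3 -c "
from plant import robot
print(robot.hand_in())"
```

```text
the job is handed in; nothing more can be done
None
```

The pack is lying flat in the tray and the eject slide is forward, within about 0.5 mm of where it stopped. I handed in at about 28 s, with the robot touching nothing.

- **Eject:** I pushed the slide with shut fingers until it stiffened, then held it there at about 14 to 16.5 N. That was at roughly 53 mm of travel, with the pack jutting out about 41 mm.
- **Pack:** I gripped it by the overhanging end, lifted it straight up, set it down centred in the tray and released it. The highest reading was about 12 N when it touched the tray floor. The last pictures from both cameras show it flat and clear of the walls.
- **A check that disagreed:** with the pack gone, a peg showed in the bay about 20 mm ahead of the slide's base plate, so I felt for the stop again. The slide moved about 4.5 mm past its stopping point at only 3.5 N.
    - **Reading of it:** I take this to mean the peg stops the slide through the pack, so the first stop was the real one. The travel, the overhang and the rigid feel all fit that, but I could not confirm it.
    - **Correction:** I pushed the slide back from the front, then set it from behind at its original stopping position. It ended about 0.5 mm forward of it.

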